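# Raise the inspection camera and index the slide under it

## Task

The inspection camera hangs too low for the gearmotor on the hand slide: first run its telescopic boom out by one hole - squeeze in the spring button in the side of the outer tube, slide the tube up along the boom and let the button pop out through the next hole. Then lift the T-handle of the slide's sprung index plunger and turn it to rest in its holding notch, move the carriage under the camera to its end stop, and turn the handle back so that the pin springs fully home in the carriage's other hole. Do not let the gearmotor bump the camera, and leave the other things lying about where they are.

Things in the scene. Friction and masses are not known exactly. Their poses are not given: they have to be found in the camera images.
- button_place (a point): Point on the centre line of the camera boom at the spring button; it does not move when the boom extends. x axis: along the boom, up and out towards the camera (35 degrees above level); z: square to the boom, on its upper side; -y: out of the side on which the button is. The steel button is 12 mm across, domed, and stands 6 mm proud of the outer tube's flat side.
- boom: Fixed inner tube of the boom, steel, 24 mm square, clamped to a black post; origin at the clamp, 135 mm down-boom of the button, x up along the boom. The button sits in this tube.
- sleeve (a joint): Slide of the boom's outer tube (m): 0 now (button in the middle hole, 1.5 mm play), +0.045 one hole further out and up (wanted), -0.045 one further in; friction holds it. Aluminium, 30 mm square, 2 mm wall, 230 mm long, camera at its top end; at 0 it reaches from 65 mm down-boom to 165 mm up-boom of the button. Three 14 mm holes 45 mm apart in its button side.
- snap_button (a joint): How far the button is pressed in (m): 0 fully out, 0.006 level with the outer tube's side, 0.008 under its wall; 3 N at first, 5 N when level. Pressed level or deeper its dome no longer locks: the outer tube then rides over it with 10 to 20 N of pull along the boom and it stays down under the wall until the next hole comes to it.
- t_handle (a point): Centre of the black T-handle on top of the slide's sprung index plunger: a bar 36 mm long (its x axis), 11 mm wide (y) and 16 mm tall, on a 9 mm stem; axis upright. With the plunger home the centre is 134 mm above the bench, and the slotted steel collar below it, 26 mm square, ends 109 mm above the bench.
- plunger (a joint): How far the index plunger is lifted (m): 0 home, its 10 mm round-nosed pin 11 mm deep in a 13 mm hole of the carriage's index plate; 0.011 just clear of the plate; 0.016 resting in the holding notch on top of the collar; above 0.018 free to turn; 0.022 end of travel. The spring pushes it down with 4 N at 0, 8 N at the end.
- plunger_handle (a joint): Turn of the T-handle about its upright axis (rad, anticlockwise from above): 0 now, in line with the collar's slot; 1.20 at its stop, 1.15 to 1.20 in the holding notch. It turns only while lifted more than 0.018, over a ridge between slot and notch; let down beyond 1.0 it drops 2 mm into the notch and stays up. Lifted out, turned back to 0 and let go, it springs home.
- carriage_knob (a point): Centre of the thick part of the black round knob on the carriage: 25 mm across, from 9 mm below to 12 mm above this point, on a thinner stem; the carriage's top plate is 27 mm below it. -y axis: the direction in which the carriage travels to its place under the camera.
- carriage (a joint): Travel of the carriage along its slide towards the camera (m): 0 now, pinned in its first hole (1.5 mm play); 0.120 pinned in its second hole; end stop at 0.1215, near enough for the round-nosed pin to find the hole. 3 N moves it once the pin is up.
- camera: The camera with ring light on the boom's top end: black, 60 mm across below; origin at its upper joint, lens 110 mm below. It rises 26 mm and goes 37 mm outward when the boom goes out one hole.
- gearmotor: Steel gearmotor, 37 mm across, 114 mm tall, clamped upright on the carriage, 120 mm from the knob on the camera's side; origin at the centre of its foot. It would run into the ring light in its low place; once raised it passes 15 mm below.
- stepper_motor: Bystander: square stepper motor, 42 mm wide, 56 mm tall, standing on the board beyond the slide; origin at its foot.
- lens_cap: Bystander: grey lens cap, 52 mm across, 11 mm thick, lying on the board beyond the slide.
- driver: Bystander: screwdriver, 150 mm, orange handle, lying on the board on the robot's side of the slide; x along it.
- pocket_tray: Bystander: grey four-pocket tray, 85 x 100 x 22 mm, lying on the board on the robot's side of the slide; origin at its foot.
- multimeter: Bystander: black multimeter, 170 x 85 x 34 mm, lying on the bench to the left.
- cleaner_bottle: Bystander: white bottle, 56 mm across, 150 mm tall, standing on the bench to the left; origin at its foot.
- caliper: Bystander: steel caliper, 200 mm long, lying on the bench to the right; x along it.

How it is judged:
On the way, in this order (a step that is already met when the one before it is completed fails the run):
1. the boom's outer tube is one hole further out and the spring button has popped out through the hole (value of joint sleeve between 0.042 and 0.048 m and value of joint snap_button below 0.002 m), for 0.2 s.
2. the index plunger is held up with its handle turned into the holding notch (value of joint plunger between 0.0145 and 0.0175 m and value of joint plunger_handle above 0.85 rad), for 0.3 s.
3. the carriage is in its place under the camera (value of joint carriage between 0.1165 and 0.1235 m), for 0.2 s.
At the end, for the whole second after the job is handed in: Outer tube one hole further out (45 mm, within 3 mm), spring button out through that hole (within 2 mm); carriage 120 mm from its start (within 3.5 mm), index pin home in its second hole (within 3 mm), T-handle turned back (within 0.2 rad); all at rest (all of step 1 and all of step 3 and value of joint plunger below 0.003 m and value of joint plunger_handle below 0.2 rad and velocity of joint carriage between -0.01 and 0.01 m/s and velocity of joint sleeve between -0.01 and 0.01 m/s); the robot touches nothing.
It fails at once if the gearmotor strikes the camera (contact force between gearmotor and camera above 2 N).
It fails at once if one of the other things lying about is moved by more than 30 mm (distance of any of stepper_motor, lens_cap, driver, pocket_tray, multimeter, cleaner_bottle, caliper from where it was at the start of the episode above 0.03 m).
It also fails if it takes over 72 s, if anything falls off the work surface, if the arm or the gripper's body presses on something with over 40 N, if the wrist force passes 120 N, or if a joint passes its speed limit or range.

## Robot

A 7-joint arm with a two-finger parallel gripper is mounted at the origin on the work surface. World frame = base frame: x ahead of the robot, y to its left, z up, the work surface at z = 0. Lengths are in m, angles in rad, forces in N, time in s.
With the tool pointing down it reaches from about 0.425 to 0.875 m from the base axis. Payload 4.7 kg.
Tool frame: the origin (TCP) lies between the finger pads; the fingertips stand 11 mm ahead of it and the grasp point (between the pads) lies 8 mm behind it; z points along the fingers, y is the direction in which the jaws open and shut (so a half turn about z gives the same grasp; the last joint's range is limited). The gripper opens to 87 mm and grips with 3 to 60 N. Pads are 19 mm wide; open, the fingers measure 117 mm over their backs; the gripper's body (75 mm by 190 mm) begins 51 mm behind the grasp point.
Start: joints at [1.355, 0.321, -0.07, 1.45, 0.023, 1.371, -0.057], TCP at [0.148, -0.633, 0.234] pointing down, gripper open.
Joint ranges: [-2.86, 2.86], [-0.3, 2.09], [-1.38, 1.24], [0.06, 2.45], [-1.56, 4.7], [0.09, 2.05], [-2.69, 2.69]. Speed limits (rad/s): [2.57, 2.57, 3.14, 3.14, 3.14, 3.14, 3.14].

## Interface

Orientations are given as a rotation vector (axis times angle).
In Python, from bench import ctrl gives the robot as it stands.
- The arm moves only by the tool servo_tool, never from a script. Its argument "series" is a list of rows, each an object with "travel": the shift along the tool's x, y, z in m, a list of three; "angular": the turn, a rotation vector about the tool's x, y, z in rad, a list of three. A call has 1 to 5 rows; each row shifts and turns the commanded pose from where the row before left it, along the tool's axes as they then stand; what a row does not reach is not made up. A row lasts 1/10 s, in which the tool goes at most 50 mm and 8.59 degrees, less where a joint would pass 70% of its speed; a pose out of reach is approached as far as the arm can. A call with a gripper value outside its range is refused whole. "claw" is the finger opening in m, from 0 to 0.087, set as the call begins (left out, the last holds). The fingers move at their own pace and stop on an object; "squeeze" is the grip in N (left out, the last holds). Time passes only in rows, so rows that do not move let the fingers close. It gives the time, the measured TCP pose, the force and the opening at its end, in the units of the state.
- ctrl.get_state(): the state, without advancing time (a new reading comes with each control period).
- ctrl.get_image(name): name is "side" or "top"; returns the picture (400x640x3 uint8, red, green, blue); there is no depth.
- ctrl.calibration(name): a dict with "fx", "fy", "cx", "cy" (pixels), "rvec" (rotation vector, rad) and "tvec" (3), from world to camera coordinates, as OpenCV has them. Camera axes: x right, y down, z forward; pixel columns grow to the right and rows downward; lengths in m; the calibration is good to about 2 mm. A picture is of the moment at which its call begins. calibration takes no time and is no camera call.
- ctrl.close_job(): hands the job in, once; it reports no verdict.
The state is a dict: "time": time; "joint_positions": joint angles; "qd": joint speeds; "joint_torque": joint torques, N m; "position": TCP position; "tool_rot": TCP orientation; "ft_force": force on the tool from outside, world axes, zero at the start; "torque": the same for the moment, N m; "grip_width": opening from 0.0 (shut) to 1.0 (fully open).
Only numpy, scipy, OpenCV 4.12 (cv2) and the standard library are available. Lean on these libraries where they do the work, as an engineer would, in place of code of your own. Each camera call takes 0.05 s, during which the arm holds its last target.

## Working session

There is one attempt and no reset: what is moved stays moved. The work goes in short steps, Python scripts to look and compute and a tool call to move; the robot and the scene stay as the last step left them, time stands still between calls to the robot, and variables do not carry over. Pictures are saved under pics/ and viewed, and the job is handed in when it is done.

Besides the shell and the picture viewer there is one more tool, called after "Emit:" by a JSON object that holds its "api" and its "payload", one argument or row to a line. servo_tool: Moves the arm, as the interface text tells. Its arguments: {"type":"object","properties":{"series":{"type":"array","items":{"type":"object","properties":{"travel":{"type":"array","items":{"type":"number"}},"angular":{"type":"array","items":{"type":"number"}}}}},"claw":{"type":"number"},"squeeze":{"type":"number"}},"required":["series"]}

```bash
ls; mkdir -p pics
python3 - <<'E'
from bench import ctrl
import cv2
s=ctrl.get_state()
for k,v in s.items(): print(k,v)
for n in("side","top"):
    print(n,ctrl.calibration(n))
    im=ctrl.get_image(n); cv2.imwrite(f"pics/{n}0.png",im[:,:,::-1])
E
```

```text
pics
time 0.0
joint_positions [ 1.35507441  0.32188133 -0.07006655  1.4516931   0.02261655  1.37081988
 -0.05690651]
qd [ 6.02645626e-04  1.63721695e-03 -2.09117831e-04 -9.90219564e-04
 -1.04335359e-03 -1.20399427e-03  4.56146463e-05]
joint_torque [ 6.26011715e-04 -4.91288638e+01 -4.03749514e-01 -3.12528777e+01
 -6.40699826e-02  4.38582385e-02  1.98097073e-04]
position [ 0.14788213 -0.63238852  0.23241441]
tool_rot [-3.11890102e+00 -3.59998386e-01  5.52088615e-04]
ft_force [ 0.76415138  0.3531906  -0.54540337]
torque [ 0.03079212 -0.03314746 -0.03054805]
grip_width 1.0017037072945962
side {'fx': 505.69665297900565, 'fy': 505.69665297900565, 'cx': 311.65514039660485, 'cy': 195.50284804832233, 'rvec': array([ 2.13448534, -0.75814631,  0.37678265]), 'tvec': array([-0.42232905,  0.37205865,  1.43376612])}
top {'fx': 414.10494742969547, 'fy': 414.10494742969547, 'cx': 322.95180872017306, 'cy': 199.0861556861553, 'rvec': array([ 2.17283188, -2.21730237,  0.1009317 ]), 'tvec': array([-0.00558207,  0.55151801,  1.46901116])}
```

View pics/side0.png

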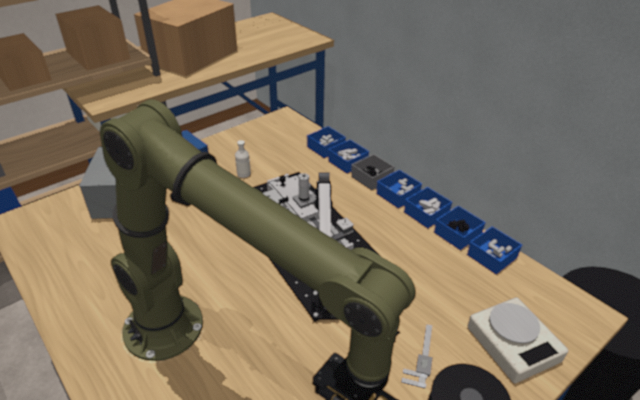

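View pics/top0.png

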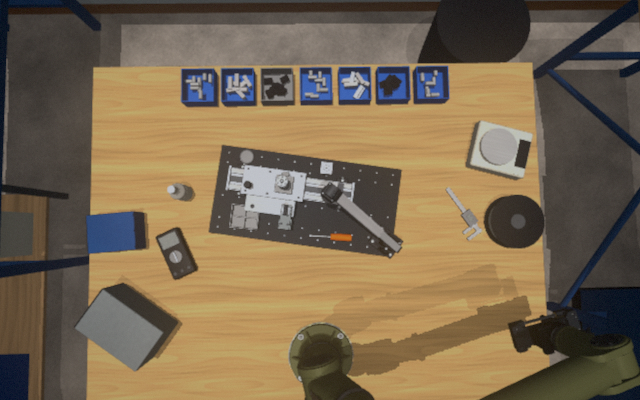

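```bash
cat > h.py <<'E'
import numpy as np, cv2
from bench import ctrl
from scipy.spatial.transform import Rotation as R
class C:
    def __init__(s,n):
        c=ctrl.calibration(n); s.K=np.array([[c['fx'],0,c['cx']],[0,c['fy'],c['cy']],[0,0,1]]); s.R=R.from_rotvec(c['rvec']).as_matrix(); s.t=np.array(c['tvec']); s.o=-s.R.T@s.t
        s.P=s.K@np.c_[s.R,s.t]
    def ray(s,p): return s.R.T@np.linalg.solve(s.K,[p[0],p[1],1.])
    def z(s,p,z):
        d=s.ray(p); return s.o+d*(z-s.o[2])/d[2]
    def proj(s,X):
        q=s.P@np.r_[X,1]; return q[:2]/q[2]
S=C('side');T=C('top')
def tri(ps,pt):
    X=cv2.triangulatePoints(S.P,T.P,np.array(ps,float).reshape(2,1),np.array(pt,float).reshape(2,1))[:,0]; X=X[:3]/X[3]
    print('tri',X.round(4),'err',(S.proj(X)-ps).round(1),(T.proj(X)-pt).round(1)); return X
def crop(n,im,x0,x1,y0,y1,f):
    cv2.imwrite(n,cv2.resize(im[y0:y1,x0:x1,::-1],None,fx=f,fy=f,interpolation=cv2.INTER_CUBIC))
E
python3 -c "
from h import *
print(S.o,T.o)"
```

```text
[-0.24686175 -0.95603117  1.1821753 ] [0.44591283 0.01532978 1.50436824]
```

The top view shows the whole scene: the slide is around (275,185), the boom runs from its post at (393,247) up to the camera at (331,192), and the T-handle/knob parts are around (285,182), (283,215) and (247,185). The arm hides part of the side view. I'll enlarge both.

Run:
```python
from h import *
t=cv2.imread('pics/top0.png')[:,:,::-1]; s=cv2.imread('pics/side0.png')[:,:,::-1]
crop('pics/t0a.png',t,205,405,140,265,4)
crop('pics/s0a.png',s,240,400,150,270,5)
```

```text
(no output)
```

View pics/t0a.png

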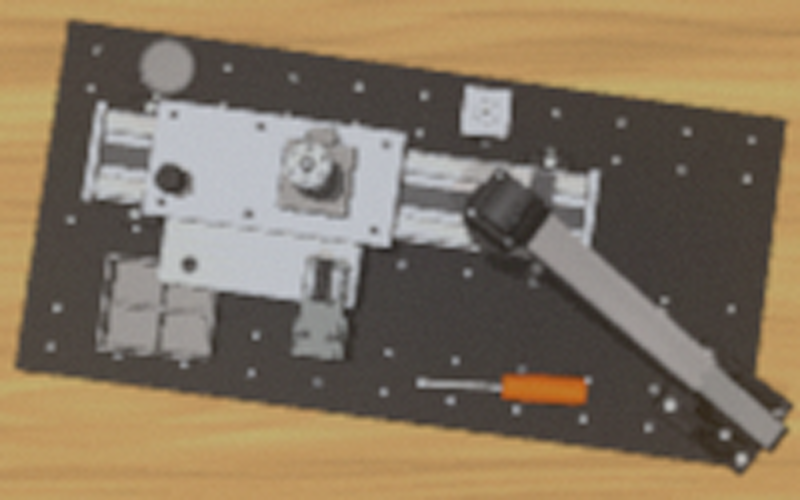

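View pics/s0a.png

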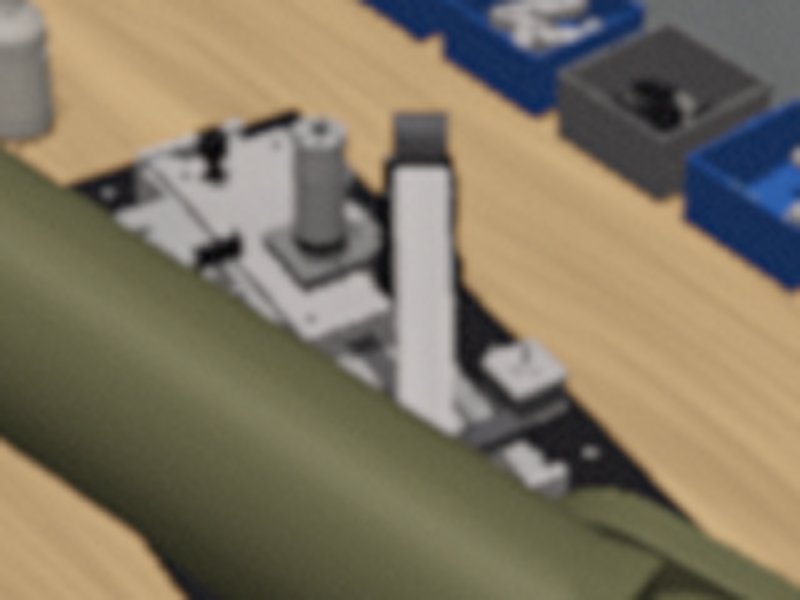

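Run:
```python
from h import *
s=lambda x,y:(240+x/5,150+y/5)
t=lambda x,y:(205+x/4,140+y/4)
print('motor top');tri(s(320,130),t(307,163))
print('knob');tri(s(212,140),t(172,179))
print('thandle');X=tri(s(218,250),t(325,280))
print('T z134', T.z(t(325,280),.142),S.z(s(218,250),.134))
print('boom top end upper edge corners?');tri(s(397,165),t(530,240));tri(s(450,165),t(555,212))
print('button guess top px over heights')
for z in(.25,.3,.35): print(z,T.z(t(708,355),z),T.z(t(770,430),z), T.z(t(545,222),z))
```

```text
motor top
tri [0.603  0.1154 0.1879] err [-0.6  0. ] [ 0.5 -0.8]
knob
tri [0.6    0.2351 0.1127] err [-0.5  0. ] [ 0.4 -0.6]
thandle
tri [0.5106 0.1066 0.1372] err [-0.3  0. ] [ 0.3 -0.4]
T z134 [0.50901383 0.10728006 0.142     ] [0.51388145 0.10916536 0.134     ]
boom top end upper edge corners?
tri [ 0.5286 -0.0536  0.2923] err [-0.  0.] [ 0. -0.]
tri [ 0.5504 -0.0737  0.2936] err [-0.5  0.1] [ 0.5 -0.6]
button guess top px over heights
0.25 [ 0.44133974 -0.1888429   0.25      ] [ 0.38383858 -0.23407398  0.25      ] [ 0.54479339 -0.06767047  0.25      ]
0.3 [ 0.44152203 -0.18070443  0.3       ] [ 0.3863129  -0.22413257  0.3       ] [ 0.54085194 -0.06436202  0.3       ]
0.35 [ 0.44170431 -0.17256596  0.35      ] [ 0.38878723 -0.21419117  0.35      ] [ 0.53691049 -0.06105357  0.35      ]
```

Run:
```python
from h import *
b=np.array([.68,.733,0]);b/=np.linalg.norm(b)
c,s=np.cos(np.radians(35)),np.sin(np.radians(35))
bx=c*b+[0,0,s]; bz=-s*b+[0,0,c]; by=np.cross(bz,bx)
top=(np.array([.5286,-.0536,.2923])+np.array([.5504,-.0737,.2936]))/2
O=top-.015*bz-.165*bx
print(O,bx,by,bz)
im=cv2.imread('pics/top0.png'); im2=cv2.imread('pics/side0.png')
f=4
a=cv2.resize(im[140:265,205:405],None,fx=f,fy=f,interpolation=cv2.INTER_CUBIC)
a2=cv2.resize(im2[150:270,240:400],None,fx=5,fy=5,interpolation=cv2.INTER_CUBIC)
def d(X,col):
    p=(T.proj(X)-[205,140])*4; cv2.circle(a,tuple(int(v) for v in p),3,col,-1)
    p=(S.proj(X)-[240,150])*5; cv2.circle(a2,tuple(int(v) for v in p),3,col,-1)
for x in(-.065,.165):
    for y in(-.015,.015):
        for z in(-.015,.015): d(O+bx*x+by*y+bz*z,(0,0,255))
d(O-by*.021,(0,255,0)); d(O-.135*bx,(255,0,0));d(O-by*.015,(0,255,0))
for y in(-.012,.012): d(O-.135*bx+by*y+bz*.012,(255,0,255))
cv2.imwrite('pics/o.png',a);cv2.imwrite('pics/o2.png',a2)
```

```text
[ 0.45342824 -0.1564303   0.18602261] [0.55711003 0.60053184 0.57357644] [-0.73311401  0.68010576  0.        ] [-0.39009264 -0.42049692  0.81915204]
```

View pics/o.png

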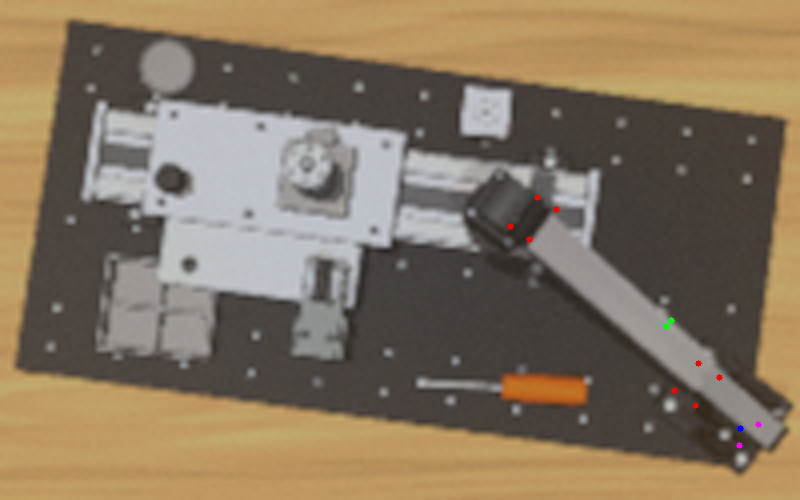

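View pics/o2.png

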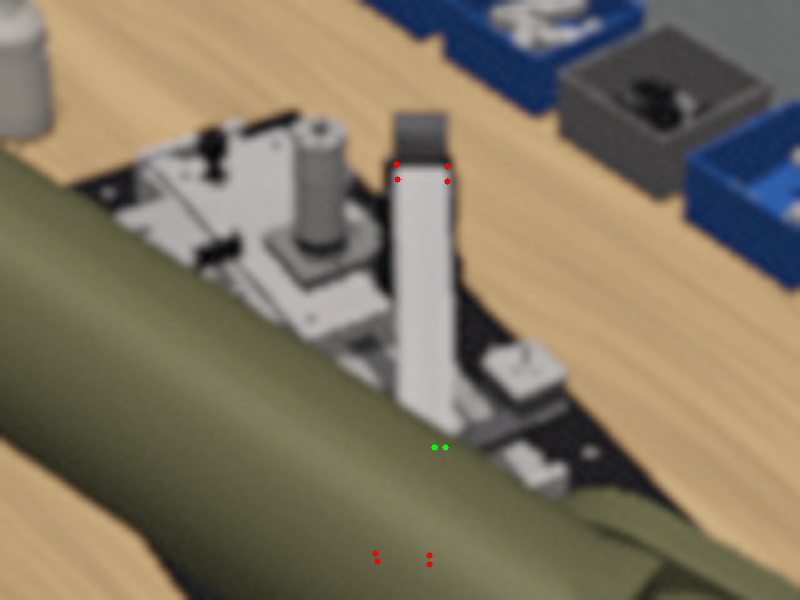

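Run:
```python
from h import *
t=cv2.imread('pics/top0.png')[:,:,::-1]
crop('pics/t0b.png',t,325,410,180,260,9)
```

```text
(no output)
```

View pics/t0b.png

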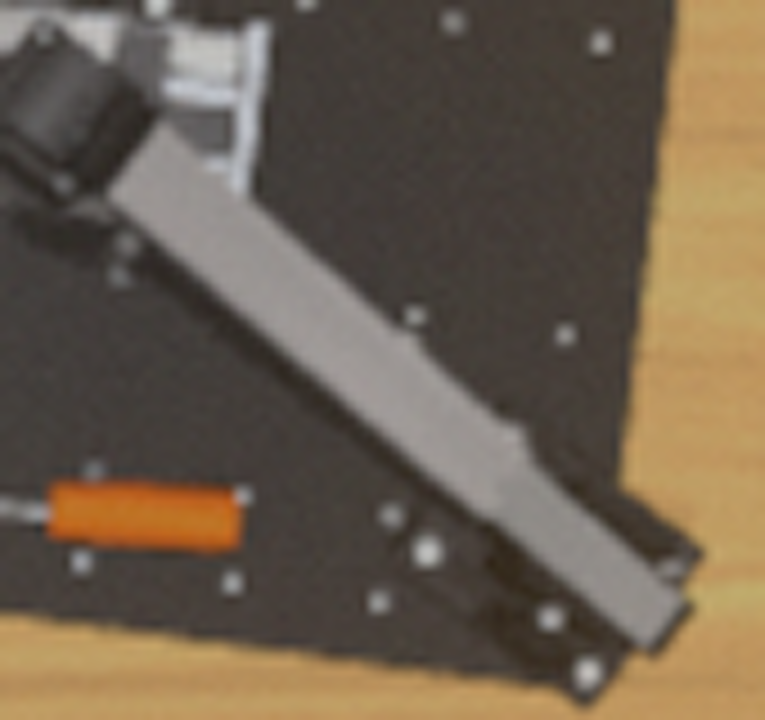

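```bash
cat >> h.py <<'E'
def frame(yaw):
    c,s=np.cos(np.radians(35)),np.sin(np.radians(35))
    b=np.array([np.cos(yaw),np.sin(yaw),0])
    bx=c*b+[0,0,s]; bz=-s*b+[0,0,c]; return bx,np.cross(bz,bx),bz
E
python3 - <<'E'
from h import *
from scipy.optimize import least_squares
u=lambda x,y:np.array((325+x/9,180+y/9))
s=lambda x,y:np.array((240+x/5,150+y/5))
obsT=[((.165,.015),u(108,190)),((.165,-.015),u(168,122)),((-.065,.015),u(488,520)),((-.065,-.015),u(533,465))]
obsS=[((.165,.015),s(397,164)),((.165,-.015),s(450,164))]
eS=[(.015,s(399,400)),(-.015,s(455,400))] # edge points, x free
def res(p,full=False):
    O=p[:3]; bx,by,bz=frame(p[3]); r=[]
    f=lambda x,y:O+bx*x+by*y+bz*.015
    for a,q in obsT: r+=list(T.proj(f(*a))-q)
    for a,q in obsS: r+=list(S.proj(f(*a))-q)
    for y,q in eS:
        A,B=S.proj(f(-.065,y)),S.proj(f(.165,y)); n=np.array([-(B-A)[1],(B-A)[0]]);n/=np.linalg.norm(n); r.append(n@(q-A))
    return np.array(r)
o=least_squares(res,[.45,-.16,.19,.82]); print(o.x,res(o.x).round(2))
O=o.x[:3];bx,by,bz=frame(o.x[3])
for y in(-.015,-.021):
    p=T.proj(O+by*y);print('button crop px',(p-[325,180])*9)
p=T.proj(O-.135*bx);print('clamp',(p-[325,180])*9, O-.135*bx)
E
```

```text
[ 0.46046447 -0.15896753  0.18357332  0.8828592 ] [-0.17 -1.33 -0.56 -1.75  1.08  0.71  1.7  -0.46 -0.3   0.31 -0.71  0.38
  0.77  1.48]
button crop px [422.80848584 353.18907989]
button crop px [433.12221966 339.90533441]
clamp [602.70178933 572.25527003] [ 0.39024876 -0.24440121  0.10614051]
```

Run:
```python
from h import *
from scipy.optimize import least_squares
u=lambda x,y:np.array((325+x/9,180+y/9))
s=lambda x,y:np.array((240+x/5,150+y/5))
obsT=[((0,.015),u(108,190)),((0,-.015),u(168,122)),((-.065,.015),u(488,520)),((-.065,-.015),u(533,465))]
obsS=[((0,.015),s(397,164)),((0,-.015),s(450,164))]
eS=[(.015,s(399,400)),(-.015,s(455,400))]
def res(p):
    O=p[:3]; bx,by,bz=frame(p[3]); r=[]
    f=lambda x,y:O+bx*(x or p[4])+by*y+bz*.015
    for a,q in obsT: r+=list(T.proj(f(*a))-q)
    for a,q in obsS: r+=list(S.proj(f(*a))-q)
    for y,q in eS:
        A,B=S.proj(f(-.065,y)),S.proj(f(.165,y)); n=np.array([-(B-A)[1],(B-A)[0]]);n/=np.linalg.norm(n); r.append(n@(q-A))
    return np.array(r)
o=least_squares(res,[.45,-.16,.19,.82,.165]); print(o.x,res(o.x).round(2))
O=o.x[:3];bx,by,bz=frame(o.x[3])
for y in(-.015,-.021):
    p=T.proj(O+by*y);print('button crop px',(p-[325,180])*9)
# rail direction
t=lambda x,y:(205+x/4,140+y/4)
for a,b,z in[((160,100),(405,133),.085),((70,20),(785,122),.012),((18,368),(745,470),.012),((147,213),(388,247),.085)]:
    A,B=T.z(t(*a),z),T.z(t(*b),z); d=B-A; print(A.round(3),B.round(3),np.degrees(np.arctan2(d[0],-d[1])))
```

```text
[ 0.46317842 -0.15504613  0.19220402  0.88130319  0.15523103] [ 0.71 -0.67  0.34 -1.1   0.25 -0.03  0.91 -1.23 -0.35  0.14 -0.72  0.22
  0.88  1.56]
button crop px [414.9309109  345.20354201]
button crop px [425.33463884 331.85282141]
[0.67  0.251 0.085] [0.637 0.04  0.085] -8.775936043208532
[0.756 0.344 0.012] [ 0.651 -0.305  0.012] -9.204496592536081
[0.442 0.391 0.012] [ 0.337 -0.258  0.012] -9.193063888880445
[0.572 0.263 0.085] [0.539 0.057 0.085] -9.177644410277683
```

```bash
cat >> h.py <<'E'
def tgt(z,y):
    z=np.array(z,float);z/=np.linalg.norm(z);y=np.array(y,float);y-=z*(y@z);y/=np.linalg.norm(y)
    return R.from_matrix(np.c_[np.cross(y,z),y,z])
def plan(p,Rt,n=None,st=None):
    s=st or ctrl.get_state(); p0=np.array(s['position']);R0=R.from_rotvec(s['tool_rot'])
    w=(R0.inv()*Rt).as_rotvec(); d=np.array(p)-p0
    m=int(np.ceil(max(np.linalg.norm(d)/.049,np.linalg.norm(w)/.145,1))); n=n or m
    print('d',d.round(4),'w',w.round(4),'n',n)
    for k in range(n):
        Rk=R0*R.from_rotvec(w*k/n)
        print('{"travel":%s,"angular":%s}'%(Rk.inv().apply(d/n).round(3).tolist(),(w/n).round(3).tolist()))
def st():
    s=ctrl.get_state(); print('t',round(s['time'],2),'p',s['position'].round(4),'rv',s['tool_rot'].round(3),'f',s['ft_force'].round(1),'g',round(s['grip_width']*.087,4)); print('q',s['joint_positions'].round(2)); return s
E
python3 - <<'E'
from h import *
bx,by,bz=frame(.881)
O=np.array([.463,-.155,.190])
print(bx,by,bz)
R0=R.from_rotvec(ctrl.get_state()['tool_rot']);print(R0.as_matrix().round(3))
for s in(1,-1):
    Rt=tgt(-bz,s*by);print(s,(R0.inv()*Rt).as_rotvec())
p=O+bz*.14
for s in (1,-1):plan(p,tgt(-bz,s*by))
E
```

```text
[0.52129205 0.63187394 0.57357644] [-0.77137564  0.63638009  0.        ] [-0.36501262 -0.44244289  0.81915204]
[[ 0.974  0.228 -0.001]
 [ 0.228 -0.974  0.002]
 [-0.    -0.002 -1.   ]]
1 [ 0.75367821 -0.25248625  2.3924347 ]
-1 [ 0.19710999  0.58837861 -0.63106099]
d [0.264  0.4155 0.0721] w [ 0.7537 -0.2525  2.3924] n 18
{"travel":[0.02, -0.019, -0.004],"angular":[0.042, -0.014, 0.133]}
{"travel":[0.017, -0.022, -0.003],"angular":[0.042, -0.014, 0.133]}
{"travel":[0.014, -0.024, -0.003],"angular":[0.042, -0.014, 0.133]}
{"travel":[0.01, -0.026, -0.002],"angular":[0.042, -0.014, 0.133]}
{"travel":[0.007, -0.027, -0.001],"angular":[0.042, -0.014, 0.133]}
{"travel":[0.003, -0.027, 0.0],"angular":[0.042, -0.014, 0.133]}
{"travel":[-0.0, -0.028, 0.001],"angular":[0.042, -0.014, 0.133]}
{"travel":[-0.004, -0.027, 0.003],"angular":[0.042, -0.014, 0.133]}
{"travel":[-0.008, -0.026, 0.004],"angular":[0.042, -0.014, 0.133]}
{"travel":[-0.011, -0.025, 0.005],"angular":[0.042, -0.014, 0.133]}
{"travel":[-0.014, -0.023, 0.006],"angular":[0.042, -0.014, 0.133]}
{"travel":[-0.017, -0.021, 0.007],"a
[... 531 characters left out ...]
ngular":[0.018, 0.053, -0.057]}
{"travel":[0.034, -0.03, -0.004],"angular":[0.018, 0.053, -0.057]}
{"travel":[0.036, -0.028, -0.002],"angular":[0.018, 0.053, -0.057]}
{"travel":[0.037, -0.025, 0.001],"angular":[0.018, 0.053, -0.057]}
{"travel":[0.039, -0.023, 0.003],"angular":[0.018, 0.053, -0.057]}
{"travel":[0.04, -0.021, 0.006],"angular":[0.018, 0.053, -0.057]}
{"travel":[0.04, -0.019, 0.008],"angular":[0.018, 0.053, -0.057]}
{"travel":[0.041, -0.016, 0.011],"angular":[0.018, 0.053, -0.057]}
{"travel":[0.041, -0.013, 0.013],"angular":[0.018, 0.053, -0.057]}
{"travel":[0.041, -0.011, 0.015],"angular":[0.018, 0.053, -0.057]}
{"travel":[0.041, -0.008, 0.018],"angular":[0.018, 0.053, -0.057]}
```

Emit:
{"api": "servo_tool", "payload": {
  "series": [
    {"travel": [0.032,-0.031,-0.015],"angular": [0.018,0.053,-0.057]},
    {"travel": [0.034,-0.03,-0.012],"angular": [0.018,0.053,-0.057]},
    {"travel": [0.036,-0.028,-0.01],"angular": [0.018,0.053,-0.057]},
    {"travel": [0.037,-0.025,0.001],"angular": [0.018,0.053,-0.057]},
    {"travel": [0.039,-0.023,0.003],"angular": [0.018,0.053,-0.057]}
  ],
  "claw": 0.087
}}

```text
time: 0.6
position: [0.268, -0.4434, 0.2904]
tool_rot: [-2.897, -0.769, -0.383]
ft_force: [0.4, 0.3, -0.1]
grip_width: 0.998
```

Emit:
{"api": "servo_tool", "payload": {
  "series": [
    {"travel": [0.04,-0.021,0.006],"angular": [0.018,0.053,-0.057]},
    {"travel": [0.04,-0.019,0.008],"angular": [0.018,0.053,-0.057]},
    {"travel": [0.041,-0.016,0.011],"angular": [0.018,0.053,-0.057]},
    {"travel": [0.041,-0.013,0.013],"angular": [0.018,0.053,-0.057]},
    {"travel": [0.041,-0.011,0.015],"angular": [0.018,0.053,-0.057]}
  ]
}}

```text
time: 1.1
position: [0.3881, -0.2546, 0.3216]
tool_rot: [-2.584, -1.118, -0.723]
ft_force: [-0.1, 0.3, 0.2]
grip_width: 0.998
```

Run:
```python
from h import *
s=st()
bx,by,bz=frame(.881)
O=np.array([.463,-.155,.190])
plan(O+bz*.14,tgt(-bz,-by))
a=ctrl.get_image('side');cv2.imwrite('pics/side1.png',a[:,:,::-1])
a=ctrl.get_image('top');cv2.imwrite('pics/top1.png',a[:,:,::-1])
```

```text
t 1.1 p [ 0.3881 -0.2546  0.3216] rv [-2.584 -1.118 -0.723] f [-0.1  0.3  0.2] g 0.0868
q [ 1.25 -0.06 -0.31  1.8  -0.56  1.54  0.25]
d [ 0.0238  0.0377 -0.0169] w [ 0.0173  0.0568 -0.0592] n 1
{"travel":[0.028, -0.008, 0.038],"angular":[0.017, 0.057, -0.059]}
```

View pics/side1.png

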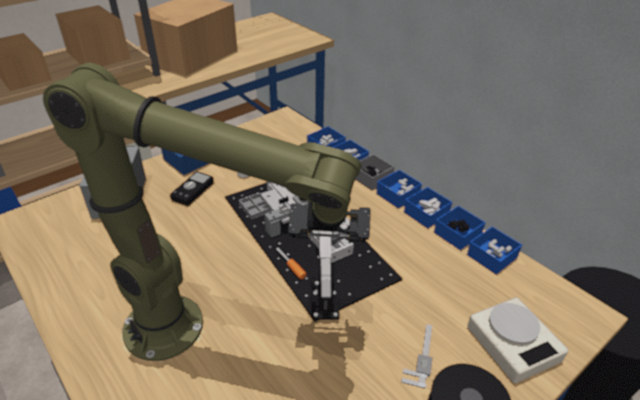

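Run:
```python
from h import *
t=cv2.imread('pics/side1.png')[:,:,::-1]
crop('pics/s1a.png',t,280,380,225,325,8)
t=cv2.imread('pics/top1.png')[:,:,::-1]
crop('pics/t1a.png',t,320,410,175,260,8)
```

```text
(no output)
```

View pics/s1a.png

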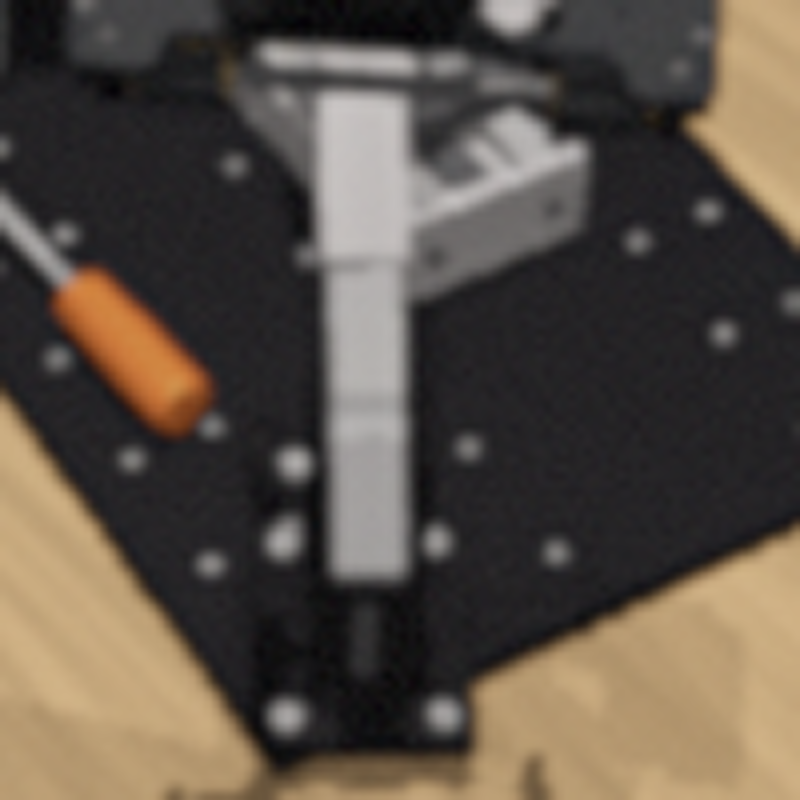

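View pics/t1a.png

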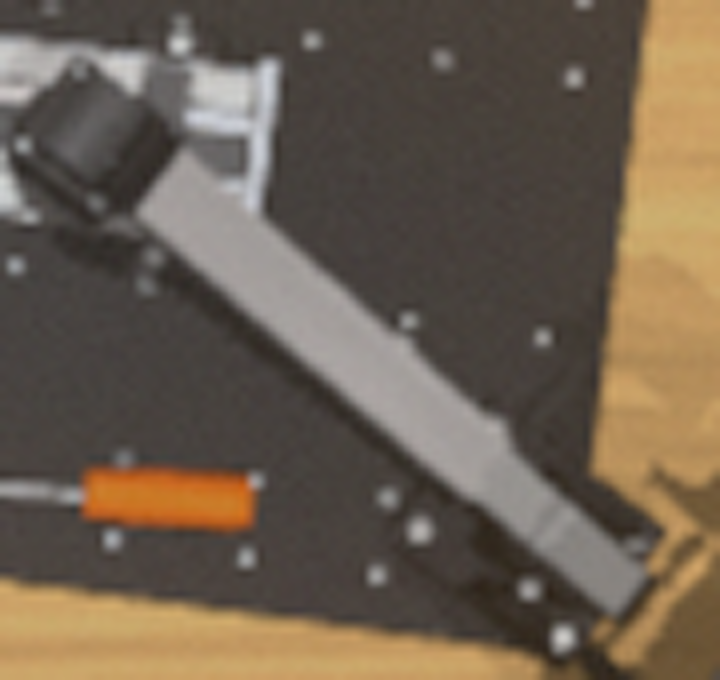

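Run:
```python
from h import *
s=st(); print(T.proj(s['position']),S.proj(s['position']))
```

```text
t 1.2 p [ 0.3897 -0.2514  0.3219] rv [-2.579 -1.126 -0.722] f [-0.4  0.5 -0.4] g 0.0868
q [ 1.24 -0.06 -0.31  1.8  -0.56  1.54  0.25]
[408.52333673 246.42837981] [327.75304759 230.83060135]
```

View pics/top1.png

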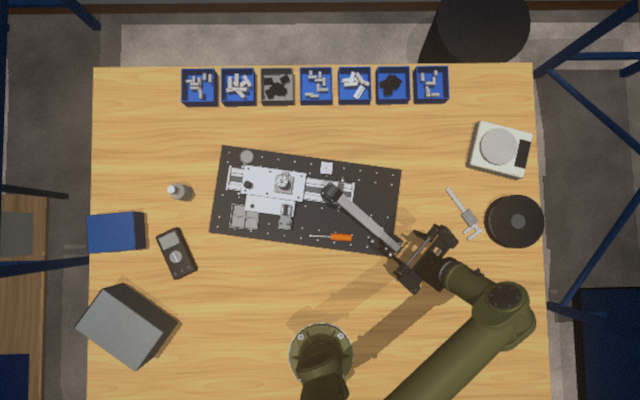

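Run:
```python
from h import *
from scipy.optimize import least_squares
u=lambda x,y:np.array((325+x/9,180+y/9))
v=lambda x,y:np.array((320+x/8,175+y/8))
s=lambda x,y:np.array((240+x/5,150+y/5))
w=lambda x,y:np.array((280+x/8,225+y/8))
obsT=[((0,.015),v(138,210)),((0,-.015),v(187,152)),((-.065,.015),u(488,520)),((-.065,-.015),u(533,465)),((-.065,.015),v(470,498)),((-.065,-.015),v(512,448))]
obsS=[((0,.015),s(397,164)),((0,-.015),s(450,164)),((-.065,.015),w(322,262)),((-.065,-.015),w(412,259))]
eS=[(.015,s(399,400)),(-.015,s(455,400)),(.015,w(318,95)),(-.015,w(410,95))]
def mk(bias):
  def res(p):
    O=p[:3]; bx,by,bz=frame(p[3]); r=[]; db=p[5:7] if bias else 0
    f=lambda x,y:O+bx*(x or p[4])+by*y+bz*.015
    for a,q in obsT: r+=list(T.proj(f(*a))-q)
    for a,q in obsS: r+=list(S.proj(f(*a))-q+db)
    for y,q in eS:
        A,B=S.proj(f(-.065,y)),S.proj(f(.165,y)); n=np.array([-(B-A)[1],(B-A)[0]]);n/=np.linalg.norm(n); r.append(n@(q-db-A))
    return np.array(r)
  return res
for b in(0,1):
  res=mk(b)
  o=least_squares(res,[.45,-.16,.19,.82,.165]+[0,0]*b,loss='soft_l1'); print(o.x.round(4),res(o.x).round(1))
  O=o.x[:3];bx,by,bz=frame(o.x[3])
  for y in(-.015,-.021):
    p=T.proj(O+by*y);print('button crop px',(p-[320,175])*8,(p-[325,180])*9)
```

```text
[ 0.4649 -0.1551  0.1912  0.8912  0.1551] [ 0.2 -1.   0.3 -1.8  0.3 -0.7  0.9 -1.9  0.8 -0.2  1.1 -1.3 -0.3  0.3
 -0.7  0.3 -0.7 -0.2 -1.3  0.1  0.4  1.1  0.3  1.3]
button crop px [408.07877698 342.3745474 ] [414.08862411 340.17136582]
button crop px [417.20022601 330.42684308] [424.35025426 326.73019847]
[ 0.4614 -0.1576  0.1592  0.8933  0.1577  1.367  -8.9457] [-0.   0.5 -0.1 -0.1 -0.3  0.1  0.1 -1.   0.1  0.7  0.3 -0.3  0.5 -0.
 -0.  -0.   0.2 -0.2 -0.5  0.2 -0.4  0.4 -0.5  0.6]
button crop px [403.82754768 352.76472779] [409.30599114 351.86031876]
button crop px [412.71165197 341.07630846] [419.30060847 338.71084702]
```

Run:
```python
from h import *
bx,by,bz=frame(.891)
O=np.array([.463,-.1555,.190])
plan(O+bz*.06,tgt(-bz,-by),3)
```

```text
d [ 0.0516  0.0692 -0.0828] w [ 0.0189  0.0564 -0.0624] n 3
{"travel":[0.01, -0.002, 0.039],"angular":[0.006, 0.019, -0.021]}
{"travel":[0.009, -0.002, 0.039],"angular":[0.006, 0.019, -0.021]}
{"travel":[0.008, -0.002, 0.039],"angular":[0.006, 0.019, -0.021]}
```

Emit:
{"api": "servo_tool", "payload": {
  "series": [
    {"travel": [0.01,-0.002,0.039],"angular": [0.006,0.019,-0.021]},
    {"travel": [0.009,-0.002,0.039],"angular": [0.006,0.019,-0.021]},
    {"travel": [0.008,-0.002,0.035],"angular": [0.006,0.019,-0.021]},
    {"travel": [0,0,0]}
  ]
}}

```text
$.series[3]: bad value
```

Run:
```python
from h import *
a=ctrl.get_image('side');cv2.imwrite('pics/side2.png',a[:,:,::-1])
crop('pics/s2a.png',a,265,395,180,300,6)
a=ctrl.get_image('top');cv2.imwrite('pics/top2.png',a[:,:,::-1])
crop('pics/t2a.png',a,315,425,175,275,7)
s=st()
Rt=R.from_rotvec(s['tool_rot']);print(Rt.as_matrix().round(3))
for n,p in[('tcp',[0,0,0]),('tip+',[0,.0435,.011]),('tip-',[0,-.0435,.011])]:
    X=s['position']+Rt.apply(p);print(n,X.round(3),(S.proj(X)-[265,180])*6,(T.proj(X)-[315,175])*7)
bx,by,bz=frame(.891)
O=np.array([.463,-.1555,.190])
plan(O-bz*.008,tgt(-bz,-by),3,s)
```

```text
t 1.3 p [ 0.3874 -0.2559  0.3212] rv [-2.586 -1.118 -0.719] f [ 0.3 -1.3 -0.2] g 0.087
q [ 1.25 -0.05 -0.3   1.8  -0.55  1.54  0.25]
[[ 0.588  0.732  0.345]
 [ 0.617 -0.681  0.393]
 [ 0.523 -0.019 -0.852]]
tcp [ 0.387 -0.256  0.321] [379.27464182 314.17656728] [665.48688261 505.42860893]
tip+ [ 0.423 -0.281  0.311] [481.54108704 327.77261241] [717.81516593 416.08059438]
tip- [ 0.359 -0.222  0.313] [276.27382388 315.0276863 ] [580.61793029 575.1320771 ]
d [ 0.0785  0.104  -0.1378] w [ 0.0229  0.0599 -0.0688] n 3
{"travel":[0.013, -0.004, 0.062],"angular":[0.008, 0.02, -0.023]}
{"travel":[0.012, -0.003, 0.062],"angular":[0.008, 0.02, -0.023]}
{"travel":[0.01, -0.002, 0.062],"angular":[0.008, 0.02, -0.023]}
```

View pics/s2a.png

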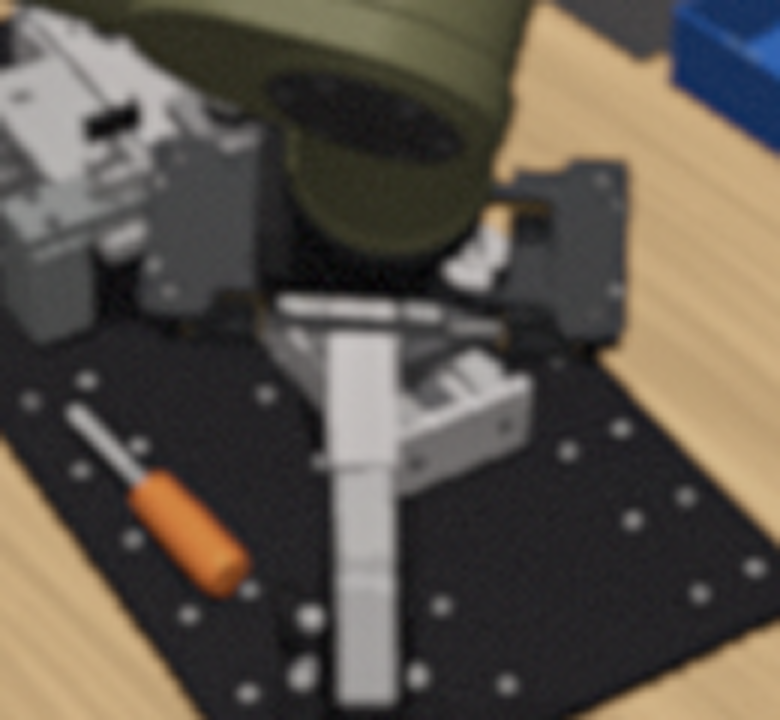

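View pics/t2a.png

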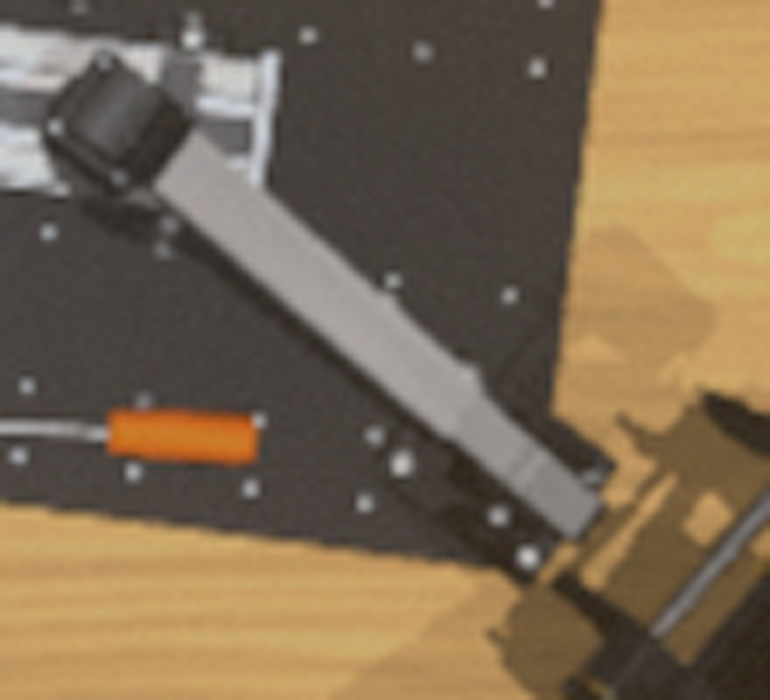

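Emit:
{"api": "servo_tool", "payload": {
  "series": [
    {"travel": [0.01,-0.002,0.039],"angular": [0.006,0.019,-0.021]},
    {"travel": [0.009,-0.002,0.039],"angular": [0.006,0.019,-0.021]},
    {"travel": [0.008,-0.002,0.035],"angular": [0.006,0.019,-0.021]},
    {"travel": [0,0,0],"angular": [0,0,0]},
    {"travel": [0,0,0],"angular": [0,0,0]}
  ]
}}

```text
time: 1.8
position: [0.4376, -0.1903, 0.2408]
tool_rot: [-2.511, -1.184, -0.789]
ft_force: [-0.0, 0.2, 0.7]
grip_width: 0.995
```

```bash
cat > look.py <<'E'
from h import *
import sys
k=sys.argv[1]; v=[int(x) for x in sys.argv[2].split(',')]
a=ctrl.get_image('side');cv2.imwrite(f'pics/side{k}.png',a[:,:,::-1]);crop(f'pics/s{k}a.png',a,v[0],v[1],v[2],v[3],v[4])
if len(sys.argv)>3:
    v=[int(x) for x in sys.argv[3].split(',')]
    a=ctrl.get_image('top');cv2.imwrite(f'pics/top{k}.png',a[:,:,::-1]);crop(f'pics/t{k}a.png',a,v[0],v[1],v[2],v[3],v[4])
E
python3 look.py 3 265,395,180,300,6 315,425,175,275,7
python3 - <<'E'
from h import *
s=st()
Rt=R.from_rotvec(s['tool_rot'])
for n,p in[('tcp',[0,0,0]),('tip+',[0,.0435,.011]),('tip-',[0,-.0435,.011])]:
    X=s['position']+Rt.apply(p);print(n,X.round(3),(S.proj(X)-[265,180])*6,(T.proj(X)-[315,175])*7)
bx,by,bz=frame(.891)
O=np.array([.463,-.1555,.190])
plan(O-bz*.008,tgt(-bz,-by),3,s)
E
```

```text
t 1.9 p [ 0.4381 -0.1915  0.2421] rv [-2.513 -1.184 -0.791] f [-0.   0.1  0. ] g 0.087
q [ 1.18 -0.02 -0.38  1.95 -0.63  1.34  0.3 ]
tcp [ 0.438 -0.192  0.242] [366.58080834 321.14202441] [472.43375452 383.5701358 ]
tip+ [ 0.476 -0.214  0.233] [460.35548064 326.97344972] [518.36767741 296.82416119]
tip- [ 0.409 -0.159  0.233] [271.51710307 325.77725582] [397.00950773 452.60468003]
d [ 0.0278  0.0396 -0.0587] w [ 0.009   0.0025 -0.0076] n 3
{"travel":[0.002, -0.001, 0.025],"angular":[0.003, 0.001, -0.003]}
{"travel":[0.002, -0.001, 0.025],"angular":[0.003, 0.001, -0.003]}
{"travel":[0.002, -0.001, 0.025],"angular":[0.003, 0.001, -0.003]}
```

View pics/s3a.png

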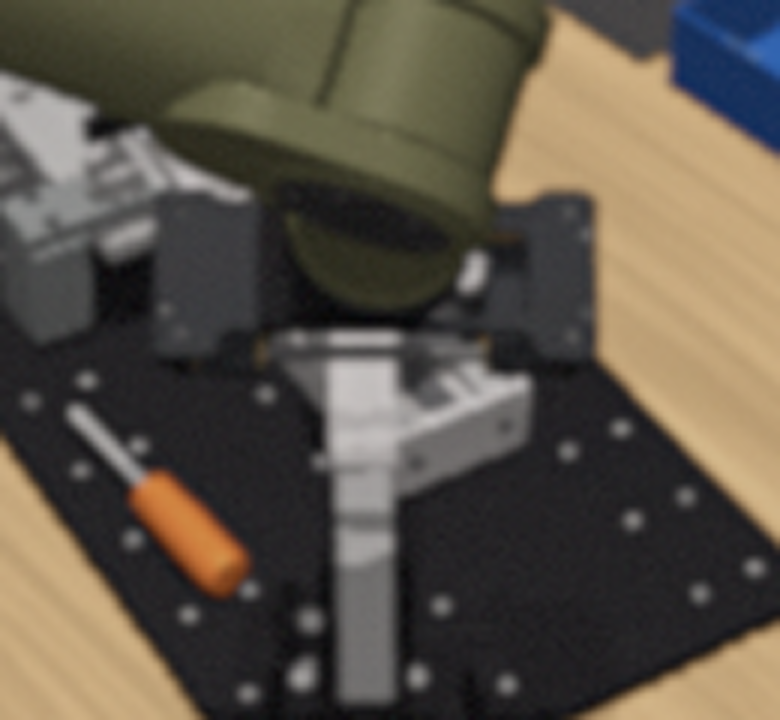

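View pics/t3a.png

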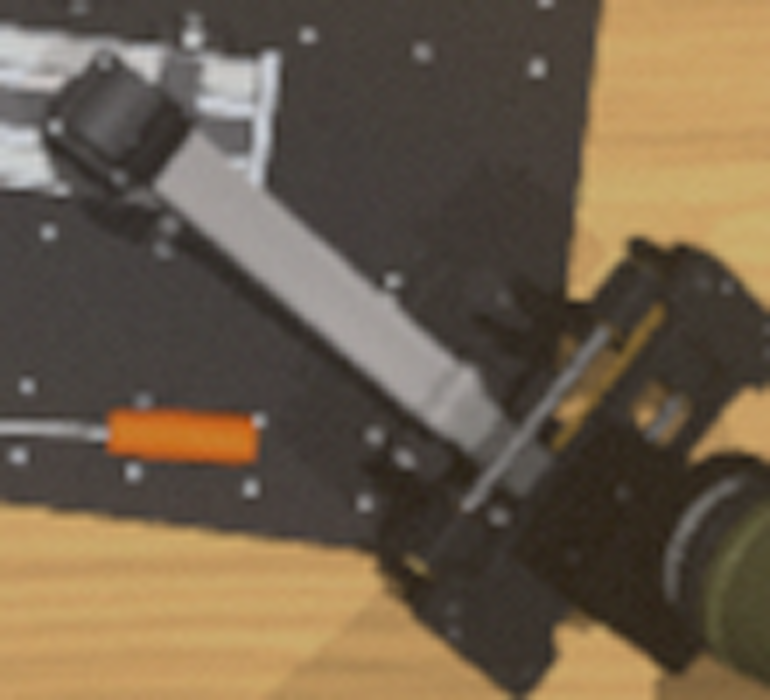

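Emit:
{"api": "servo_tool", "payload": {
  "series": [
    {"travel": [0.002,-0.001,0.025],"angular": [0.003,0.001,-0.003]},
    {"travel": [0.002,-0.001,0.025],"angular": [0.003,0.001,-0.003]},
    {"travel": [0.002,-0.001,0.023],"angular": [0.003,0.001,-0.003]},
    {"travel": [0,0,0],"angular": [0,0,0]},
    {"travel": [0,0,0],"angular": [0,0,0]}
  ]
}}

```text
time: 2.4
position: [0.4656, -0.1528, 0.1858]
tool_rot: [-2.499, -1.197, -0.789]
ft_force: [0.4, 0.1, 0.3]
grip_width: 0.999
```

```bash
python3 look.py 4 265,395,180,300,6 315,425,175,275,7
python3 - <<'E'
from h import *
s=st()
bx,by,bz=frame(.891)
O=np.array([.463,-.1555,.190])
plan(O-bz*.008,tgt(-bz,-by),3,s)
E
```

```text
t 2.5 p [ 0.4658 -0.1533  0.1862] rv [-2.5   -1.197 -0.79 ] f [ 0.7 -0.3 -0.1] g 0.0871
q [ 1.12  0.03 -0.44  2.03 -0.66  1.18  0.3 ]
d [ 0.0001  0.0013 -0.0027] w [ 0.0004 -0.0007  0.0024] n 3
{"travel":[-0.0, -0.0, 0.001],"angular":[0.0, -0.0, 0.001]}
{"travel":[-0.0, -0.0, 0.001],"angular":[0.0, -0.0, 0.001]}
{"travel":[-0.0, -0.0, 0.001],"angular":[0.0, -0.0, 0.001]}
```

View pics/s4a.png

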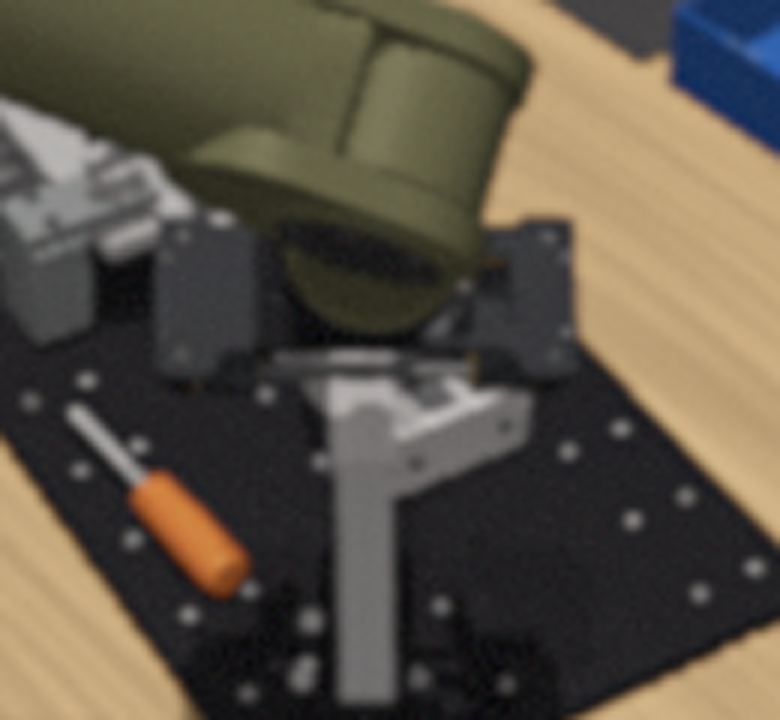

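View pics/t4a.png

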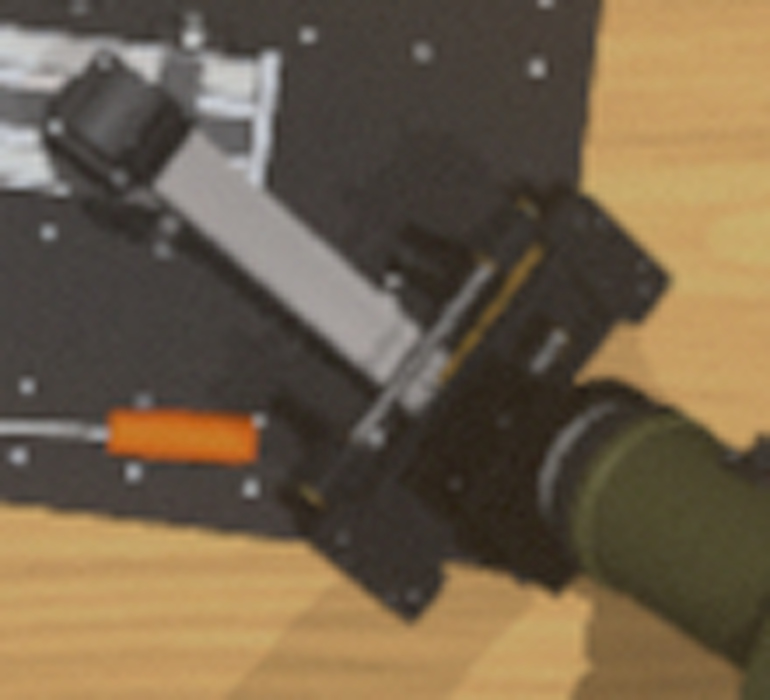

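Run:
```python
from h import *
s=st(); Rt=R.from_rotvec(s['tool_rot'])
for p in ([0,.018,-.008],[-.0095,.018,-.008],[.0095,.018,-.008],[0,.0435,.011],[0,-.0435,.011],[0,.0435,-.008]):
    X=s['position']+Rt.apply(p);print(p,X.round(3),((T.proj(X)-[315,175])*7).round(),((S.proj(X)-[265,180])*6).round())
t=cv2.imread('pics/top4.png')[:,:,::-1]
crop('pics/t4b.png',t,350,400,195,245,14)
```

```text
t 2.5 p [ 0.4658 -0.1533  0.1862] rv [-2.5   -1.197 -0.79 ] f [ 0.7 -0.3 -0.1] g 0.0871
q [ 1.12  0.03 -0.44  2.03 -0.66  1.18  0.3 ]
[0, 0.018, -0.008] [ 0.477 -0.168  0.193] [401. 299.] [394. 337.]
[-0.0095, 0.018, -0.008] [ 0.472 -0.174  0.187] [412. 309.] [394. 357.]
[0.0095, 0.018, -0.008] [ 0.482 -0.162  0.198] [388. 288.] [394. 318.]
[0, 0.0435, 0.011] [ 0.504 -0.176  0.177] [410. 241.] [445. 345.]
[0, -0.0435, 0.011] [ 0.436 -0.121  0.177] [296. 391.] [265. 346.]
[0, 0.0435, -0.008] [ 0.497 -0.184  0.193] [434. 254.] [447. 337.]
```

View pics/t4b.png

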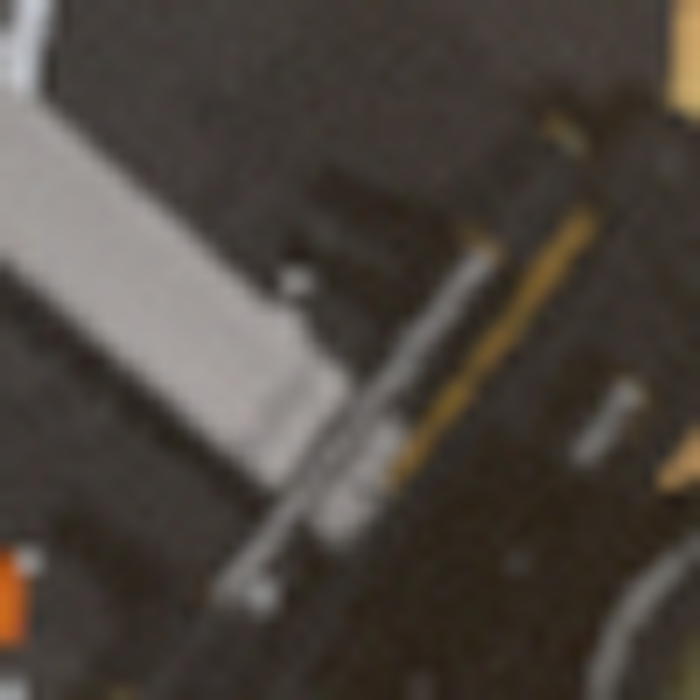

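Emit:
{"api": "servo_tool", "payload": {
  "series": [
    {"travel": [0.003,0,0.001],"angular": [0,0,0]},
    {"travel": [0,0,0],"angular": [0,0,0]},
    {"travel": [0,0,0],"angular": [0,0,0]},
    {"travel": [0,0,0],"angular": [0,0,0]},
    {"travel": [0,0,0],"angular": [0,0,0]}
  ],
  "claw": 0.02,
  "squeeze": 10
}}

```text
time: 3.0
position: [0.4673, -0.1489, 0.1857]
tool_rot: [-2.497, -1.198, -0.788]
ft_force: [-0.8, -0.5, -0.3]
grip_width: 0.628
```

Emit:
{"api": "servo_tool", "payload": {
  "series": [
    {"travel": [0,0,0],"angular": [0,0,0]},
    {"travel": [0,0,0],"angular": [0,0,0]},
    {"travel": [0,0,0],"angular": [0,0,0]}
  ]
}}

```text
time: 3.3
position: [0.4681, -0.1496, 0.1858]
tool_rot: [-2.499, -1.198, -0.79]
ft_force: [4.4, -1.0, -2.8]
grip_width: 0.356
```

Emit:
{"api": "servo_tool", "payload": {
  "series": [
    {"travel": [0,0,0],"angular": [0,0,0]},
    {"travel": [0,0,0],"angular": [0,0,0]},
    {"travel": [0,0,0],"angular": [0,0,0]}
  ],
  "squeeze": 20
}}

```text
time: 3.6
position: [0.4684, -0.1498, 0.1858]
tool_rot: [-2.499, -1.198, -0.791]
ft_force: [6.1, -3.4, -4.4]
grip_width: 0.341
```

```bash
python3 look.py 5 265,395,180,300,6 350,400,195,245,14
python3 - <<'E'
from h import *
s=st();print(R.from_rotvec(s['tool_rot']).inv().apply(s['ft_force']))
E
```

```text
t 3.7 p [ 0.4684 -0.1498  0.1858] rv [-2.499 -1.198 -0.791] f [ 5.8 -2.9 -3.4] g 0.0298
q [ 1.12  0.03 -0.44  2.03 -0.66  1.18  0.29]
[-0.84682043  6.33636891  3.59614579]
```

View pics/t5a.png

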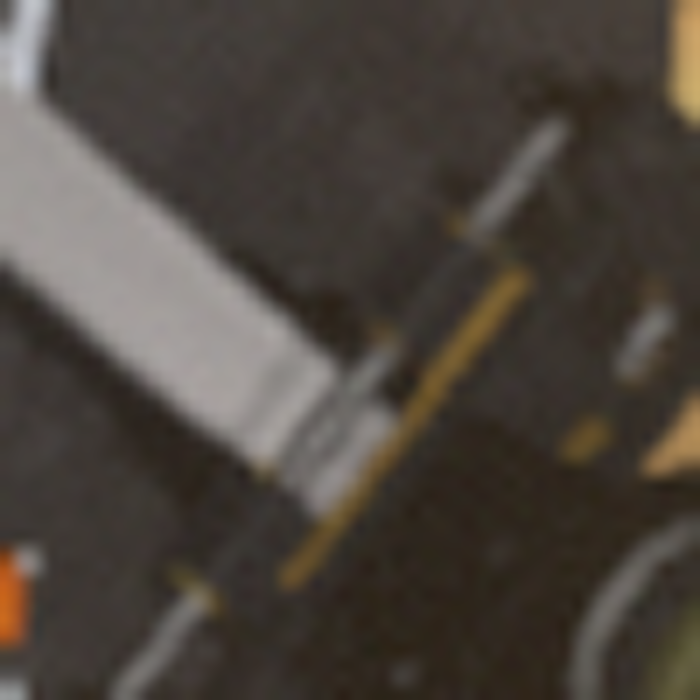

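View pics/s5a.png

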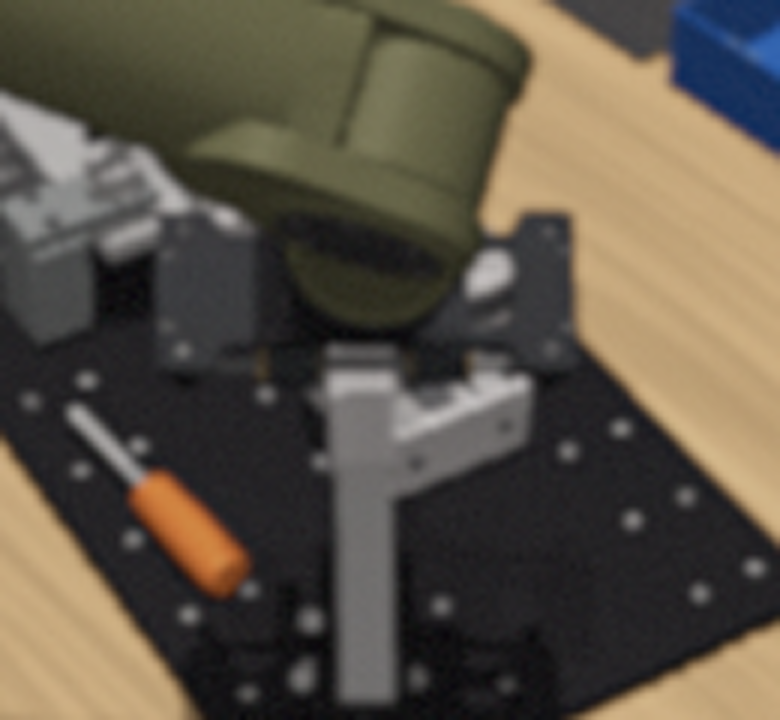

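Emit:
{"api": "servo_tool", "payload": {
  "series": [
    {"travel": [0,0.001,0],"angular": [0,0,0]},
    {"travel": [0,0,0],"angular": [0,0,0]},
    {"travel": [0.002,0,0],"angular": [0,0,0]},
    {"travel": [0.003,0,0],"angular": [0,0,0]},
    {"travel": [0.003,0,0],"angular": [0,0,0]}
  ],
  "squeeze": 45
}}

```text
time: 4.2
position: [0.4703, -0.1473, 0.188]
tool_rot: [-2.503, -1.197, -0.782]
ft_force: [-3.1, -9.2, -10.7]
grip_width: 0.339
```

Run:
```python
from h import *
s=st();Rt=R.from_rotvec(s['tool_rot']);print(Rt.inv().apply(s['ft_force']),Rt.inv().apply(s['position']-[.4684,-.1498,.1858]))
```

```text
t 4.2 p [ 0.4703 -0.1473  0.188 ] rv [-2.503 -1.197 -0.782] f [ -3.1  -9.2 -10.7] g 0.0295
q [ 1.11  0.02 -0.44  2.03 -0.65  1.18  0.28]
[-13.60398798   3.38927922   3.61344603] [ 3.82040193e-03 -5.28241632e-05 -3.43664202e-05]
```

Emit:
{"api": "servo_tool", "payload": {
  "series": [
    {"travel": [0.004,0,0],"angular": [0,0,0]},
    {"travel": [0.004,0,0],"angular": [0,0,0]},
    {"travel": [0,0,0],"angular": [0,0,0]}
  ]
}}

```text
time: 4.5
position: [0.475, -0.1414, 0.1933]
tool_rot: [-2.501, -1.197, -0.784]
ft_force: [0.4, -4.9, -5.7]
grip_width: 0.337
```

```bash
python3 look.py 6 265,395,180,300,6 315,405,175,245,8
python3 - <<'E'
from h import *
s=st();Rt=R.from_rotvec(s['tool_rot']);print(Rt.inv().apply(s['ft_force']),Rt.inv().apply(s['position']-[.4684,-.1498,.1858]))
E
```

```text
t 4.6 p [ 0.4752 -0.1412  0.1934] rv [-2.501 -1.197 -0.785] f [ 0.4 -6.2 -5.6] g 0.0292
q [ 1.11  0.02 -0.45  2.02 -0.66  1.18  0.26]
[-6.91455609  4.22094795  2.00415308] [ 1.33462412e-02 -1.21766960e-04 -2.42414566e-05]
```

View pics/t6a.png

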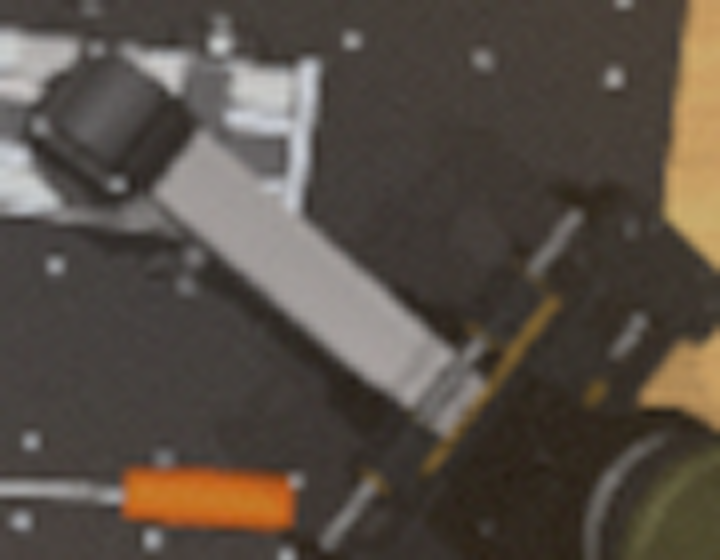

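View pics/s6a.png

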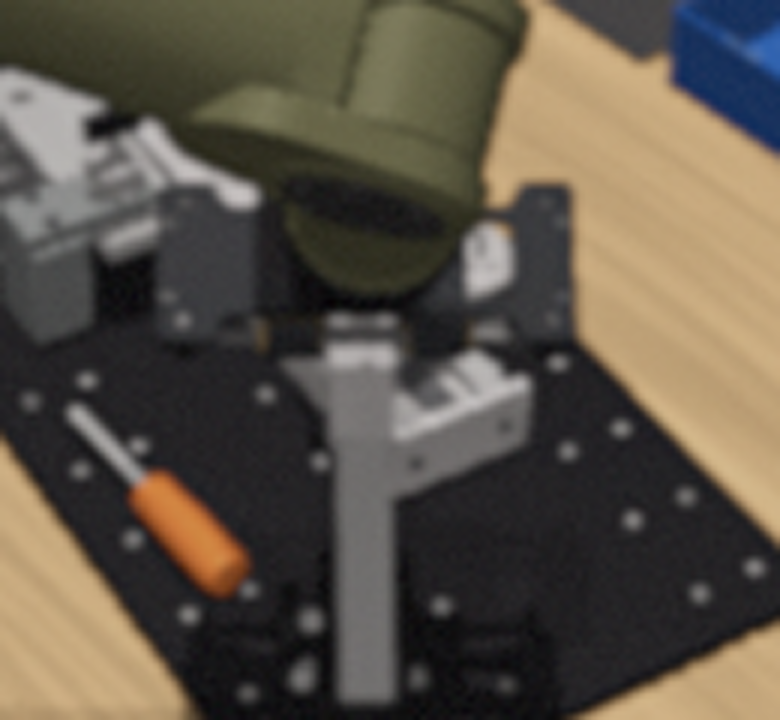

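Emit:
{"api": "servo_tool", "payload": {
  "series": [
    {"travel": [0.006,0,0],"angular": [0,0,0]},
    {"travel": [0.007,0,0],"angular": [0,0,0]},
    {"travel": [0.007,0,0],"angular": [0,0,0]},
    {"travel": [0.007,0,0],"angular": [0,0,0]},
    {"travel": [0,0,0],"angular": [0,0,0]}
  ]
}}

```text
time: 5.1
position: [0.4896, -0.123, 0.2097]
tool_rot: [-2.499, -1.198, -0.786]
ft_force: [0.8, -3.4, -3.0]
grip_width: 0.341
```

Emit:
{"api": "servo_tool", "payload": {
  "series": [
    {"travel": [0.001,0,0],"angular": [0,0,0]},
    {"travel": [0.001,0,0],"angular": [0,0,0]},
    {"travel": [0,0,0],"angular": [0,0,0]}
  ]
}}

```text
time: 5.4
position: [0.4907, -0.1216, 0.211]
tool_rot: [-2.498, -1.198, -0.787]
ft_force: [-0.5, -4.6, -4.2]
grip_width: 0.339
```

Run:
```python
from h import *
s=st();Rt=R.from_rotvec(s['tool_rot']);print(Rt.inv().apply(s['ft_force']),Rt.inv().apply(s['position']-[.4684,-.1498,.1858]))
```

```text
t 5.4 p [ 0.4907 -0.1216  0.211 ] rv [-2.498 -1.198 -0.787] f [-0.5 -4.6 -4.2] g 0.0295
q [ 1.08 -0.   -0.48  2.   -0.67  1.19  0.2 ]
[-5.57955097  2.49527552  1.2566698 ] [ 4.39007490e-02 -2.92137533e-04 -1.51440239e-05]
```

Emit:
{"api": "servo_tool", "payload": {
  "series": [
    {"travel": [0.001,0,0],"angular": [0,0,0]},
    {"travel": [0,0,0],"angular": [0,0,0]},
    {"travel": [0,0,0],"angular": [0,0,0]}
  ]
}}

```text
time: 5.7
position: [0.4911, -0.1211, 0.2114]
tool_rot: [-2.499, -1.197, -0.787]
ft_force: [-0.2, -5.7, -5.2]
grip_width: 0.34
```

```bash
python3 look.py 7 265,395,180,300,6 315,405,165,235,8
python3 - <<'E'
from h import *
s=st();Rt=R.from_rotvec(s['tool_rot']);print(Rt.inv().apply(s['ft_force']),Rt.inv().apply(s['position']-[.4684,-.1498,.1858]))
E
```

```text
t 5.8 p [ 0.4911 -0.1211  0.2114] rv [-2.499 -1.197 -0.787] f [-1.1 -5.1 -5.1] g 0.0293
q [ 1.08 -0.   -0.48  2.   -0.67  1.19  0.2 ]
[-6.74681913  2.36797491  1.45724716] [ 4.46463683e-02 -2.84990019e-04 -3.67769672e-05]
```

View pics/t7a.png

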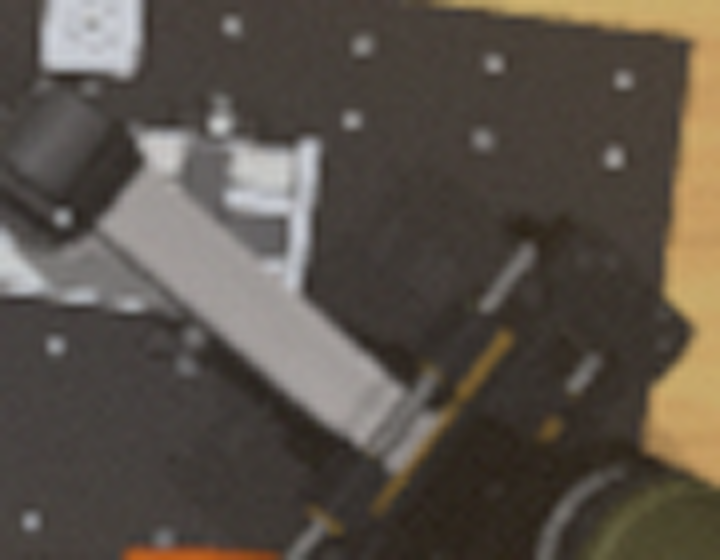

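View pics/s7a.png

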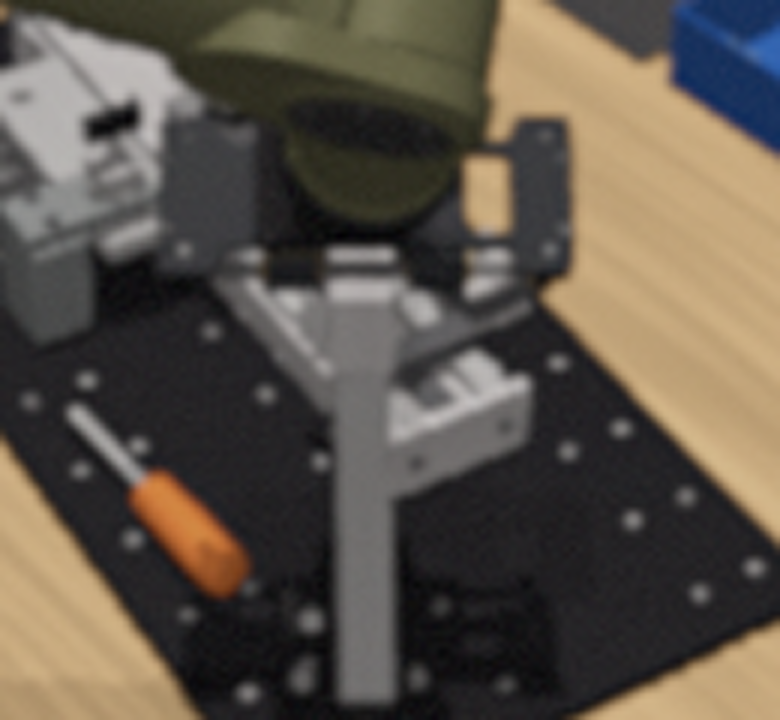

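Emit:
{"api": "servo_tool", "payload": {
  "series": [
    {"travel": [0.001,0,0],"angular": [0,0,0]},
    {"travel": [0,0,0],"angular": [0,0,0]},
    {"travel": [0.001,0,0],"angular": [0,0,0]},
    {"travel": [0,0,0],"angular": [0,0,0]}
  ]
}}

```text
time: 6.2
position: [0.4919, -0.12, 0.2124]
tool_rot: [-2.499, -1.197, -0.786]
ft_force: [-0.5, -5.9, -5.7]
grip_width: 0.343
```

Run:
```python
from h import *
s=st();Rt=R.from_rotvec(s['tool_rot']);print(Rt.inv().apply(s['ft_force']),Rt.inv().apply(s['position']-[.4684,-.1498,.1858]))
```

```text
t 6.2 p [ 0.4919 -0.12    0.2124] rv [-2.499 -1.197 -0.786] f [-0.5 -5.9 -5.7] g 0.0298
q [ 1.08 -0.   -0.48  2.   -0.67  1.19  0.2 ]
[-7.34271324  3.32328223  1.86871983] [ 4.63443654e-02 -3.09216597e-04 -7.16096442e-05]
```

Emit:
{"api": "servo_tool", "payload": {
  "series": [
    {"travel": [0.001,0,0],"angular": [0,0,0]},
    {"travel": [0,0,0],"angular": [0,0,0]}
  ]
}}

```text
time: 6.4
position: [0.492, -0.1199, 0.2125]
tool_rot: [-2.5, -1.197, -0.785]
ft_force: [-1.9, -7.3, -6.8]
grip_width: 0.341
```

Emit:
{"api": "servo_tool", "payload": {
  "series": [
    {"travel": [0.001,0,0],"angular": [0,0,0]},
    {"travel": [0,0,0],"angular": [0,0,0]}
  ]
}}

```text
time: 6.6
position: [0.4921, -0.1198, 0.2126]
tool_rot: [-2.501, -1.197, -0.783]
ft_force: [-2.1, -8.5, -7.1]
grip_width: 0.337
```

Run:
```python
from h import *
s=st();Rt=R.from_rotvec(s['tool_rot']);print(Rt.inv().apply(s['ft_force']),Rt.inv().apply(s['position']-[.4684,-.1498,.1858]))
```

```text
t 6.6 p [ 0.4921 -0.1198  0.2126] rv [-2.501 -1.197 -0.783] f [-2.1 -8.5 -7.1] g 0.0293
q [ 1.08 -0.01 -0.48  2.   -0.66  1.19  0.19]
[-10.58109652   3.67865257   1.32674849] [ 0.04665695 -0.0003601  -0.00017206]
```

Emit:
{"api": "servo_tool", "payload": {
  "series": [
    {"travel": [0.002,0,0],"angular": [0,0,0]},
    {"travel": [0,0,0],"angular": [0,0,0]}
  ]
}}

```text
time: 6.8
position: [0.4923, -0.1196, 0.2127]
tool_rot: [-2.503, -1.197, -0.781]
ft_force: [-4.3, -10.0, -9.9]
grip_width: 0.338
```

Run:
```python
from h import *
s=st();Rt=R.from_rotvec(s['tool_rot']);print(Rt.inv().apply(s['ft_force']),Rt.inv().apply(s['position']-[.4684,-.1498,.1858]))
```

```text
t 6.8 p [ 0.4923 -0.1196  0.2127] rv [-2.503 -1.197 -0.781] f [ -4.3 -10.   -9.9] g 0.0294
q [ 1.08 -0.01 -0.48  2.   -0.66  1.19  0.19]
[-14.23444675   2.95578209   2.17365481] [ 0.04698261 -0.00042551 -0.00025159]
```

The tube is locked: the force climbs to 14 N with no further travel. I'll ease back, open, and withdraw square to the boom.

Emit:
{"api": "servo_tool", "payload": {
  "series": [
    {"travel": [-0.003,0,0],"angular": [0,0,0]},
    {"travel": [-0.002,0,0],"angular": [0,0,0]},
    {"travel": [0,0,0],"angular": [0,0,0]}
  ]
}}

```text
time: 7.1
position: [0.492, -0.1199, 0.2125]
tool_rot: [-2.497, -1.197, -0.788]
ft_force: [0.5, -5.4, -3.3]
grip_width: 0.339
```

Emit:
{"api": "servo_tool", "payload": {
  "series": [
    {"travel": [0,0,0],"angular": [0,0,0]},
    {"travel": [0,0,0],"angular": [0,0,0]},
    {"travel": [0,0,0],"angular": [0,0,0]}
  ],
  "claw": 0.08
}}

```text
time: 7.4
position: [0.4924, -0.1178, 0.2131]
tool_rot: [-2.493, -1.2, -0.788]
ft_force: [0.8, 1.0, 0.3]
grip_width: 0.528
```

Emit:
{"api": "servo_tool", "payload": {
  "series": [
    {"travel": [0,0,-0.02],"angular": [0,0,0]},
    {"travel": [0,0,-0.04],"angular": [0,0,0]},
    {"travel": [0,0,-0.045],"angular": [0,0,0]},
    {"travel": [0,0,-0.045],"angular": [0,0,0]}
  ]
}}

```text
time: 7.8
position: [0.4378, -0.186, 0.337]
tool_rot: [-2.494, -1.2, -0.788]
ft_force: [1.7, -1.0, -0.5]
grip_width: 0.875
```

```bash
python3 look.py 8 245,405,150,290,5 315,405,165,245,8
python3 -c "
from h import *
s=st();print(R.from_rotvec(s['tool_rot']).as_matrix().round(3))"
```

```text
t 7.9 p [ 0.4387 -0.1905  0.3404] rv [-2.504 -1.198 -0.795] f [ 0.3 -0.7 -0.4] g 0.0783
q [ 1.18 -0.08 -0.36  1.81 -0.64  1.51  0.21]
[[ 0.512  0.777  0.366]
 [ 0.639 -0.629  0.443]
 [ 0.574  0.007 -0.819]]
```

View pics/t8a.png

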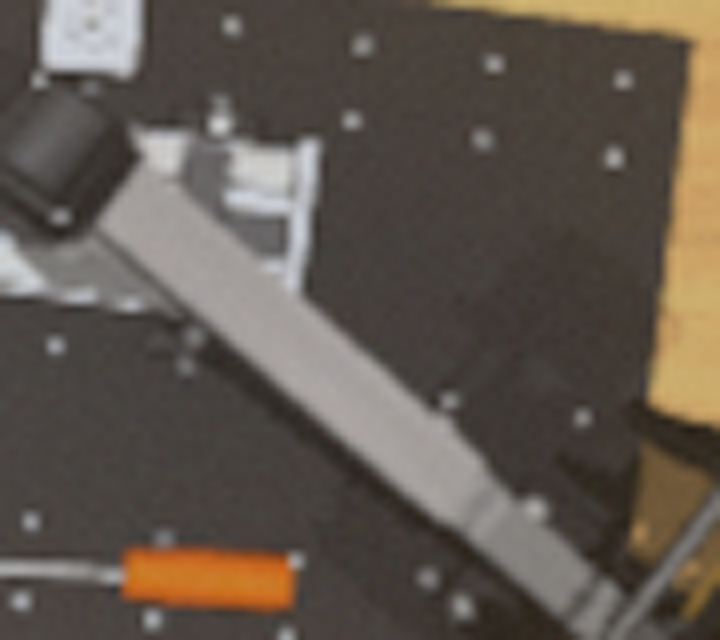

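View pics/s8a.png

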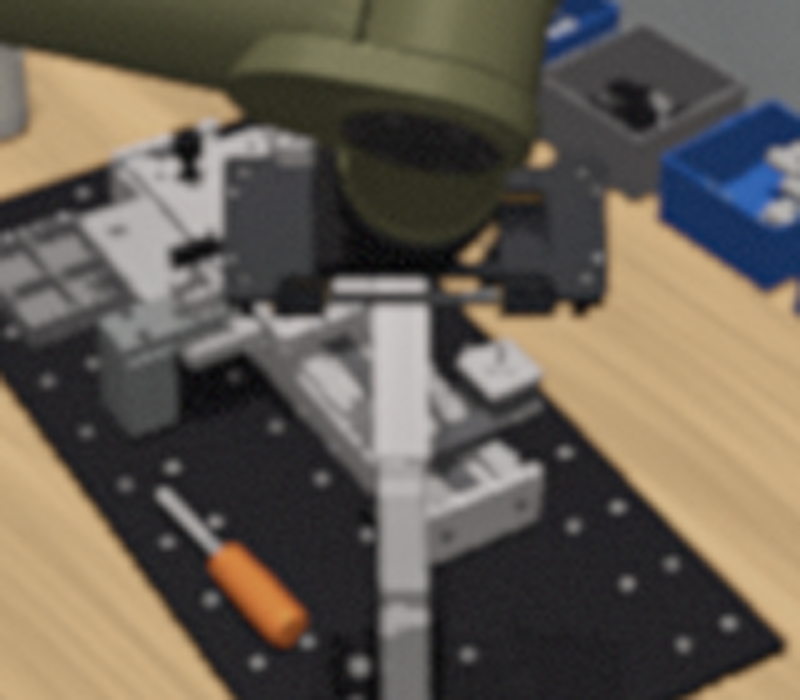

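Run:
```python
from h import *
t=cv2.imread('pics/top8.png')[:,:,::-1]
crop('pics/t8b.png',t,235,305,165,240,10)
t=cv2.imread('pics/side0.png')[:,:,::-1]
crop('pics/s0b.png',t,262,312,172,212,14)
s=lambda x,y:(240+x/5,150+y/5)
A,B=S.z(s(197,255),.134),S.z(s(240,243),.134);print(A,B,np.linalg.norm(B-A),np.degrees(np.arctan2(*(B-A)[1::-1])))
```

```text
[0.49991708 0.11362611 0.134     ] [0.5297225  0.10596268 0.134     ] 0.030774850127016203 -14.41928872619647
```

View pics/t8b.png

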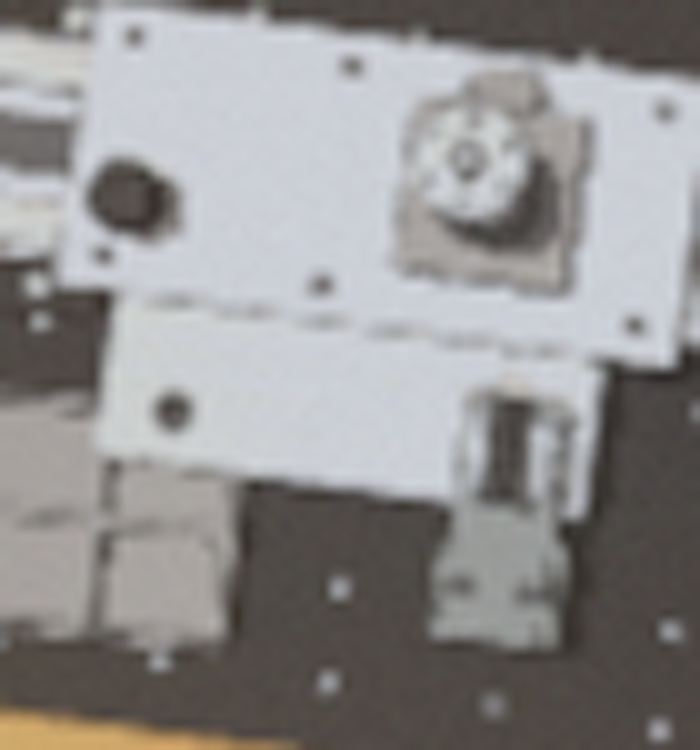

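View pics/s0b.png

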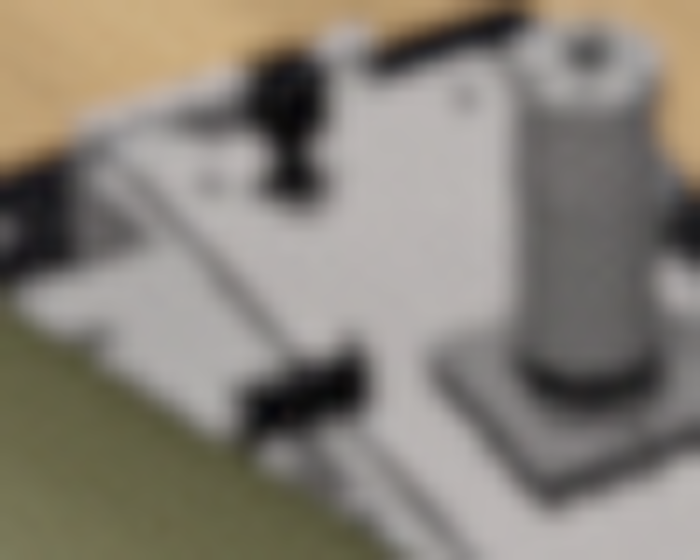

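Run:
```python
from h import *
for z in(.2,.24,.28,.32): print(z,T.z((205+505/4,140+212/4),z),T.z((315+70/8,165+150/8),z))
print('handle',T.z((285.7,210),.142),'knob',T.z((235+13,165+19.7),.12), 'collar hole',T.z((235+17.3,165+41),.1))
t=cv2.imread('pics/top8.png')[:,:,::-1]
crop('pics/t8c.png',t,275,345,165,225,11)
t=cv2.imread('pics/side0.png')[:,:,::-1]
crop('pics/s0c.png',t,300,350,165,225,12)
```

```text
0.2 [ 0.55727856 -0.0395105   0.2       ] [ 0.58712883 -0.01640653  0.2       ]
0.24 [ 0.5538634  -0.03782875  0.24      ] [ 0.58279827 -0.01543329  0.24      ]
0.28 [ 0.55044824 -0.03614701  0.28      ] [ 0.57846771 -0.01446006  0.28      ]
0.32 [ 0.54703308 -0.03446527  0.32      ] [ 0.57413716 -0.01348683  0.32      ]
handle [0.50905005 0.10908459 0.142     ] knob [0.59735965 0.235366   0.12      ] collar hole [0.52680957 0.22463129 0.1       ]
```

View pics/t8c.png

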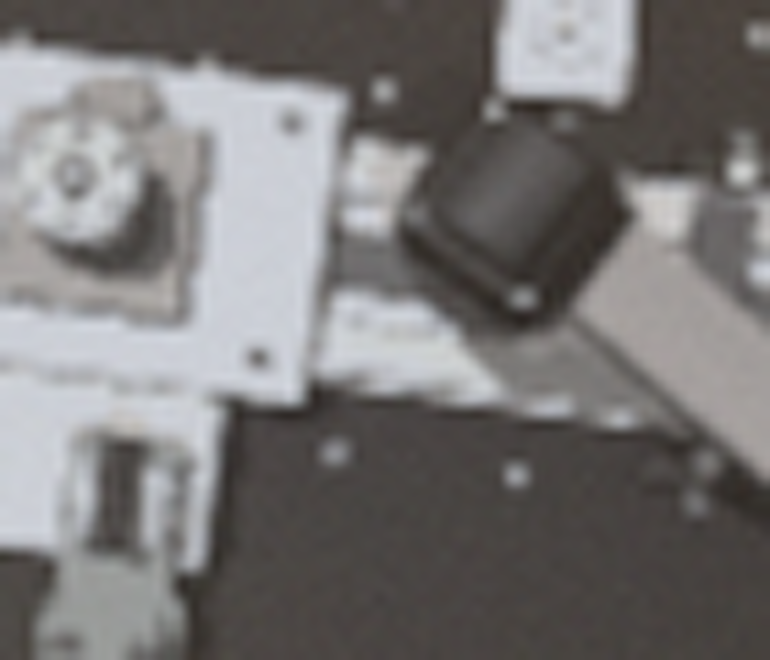

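View pics/s0c.png

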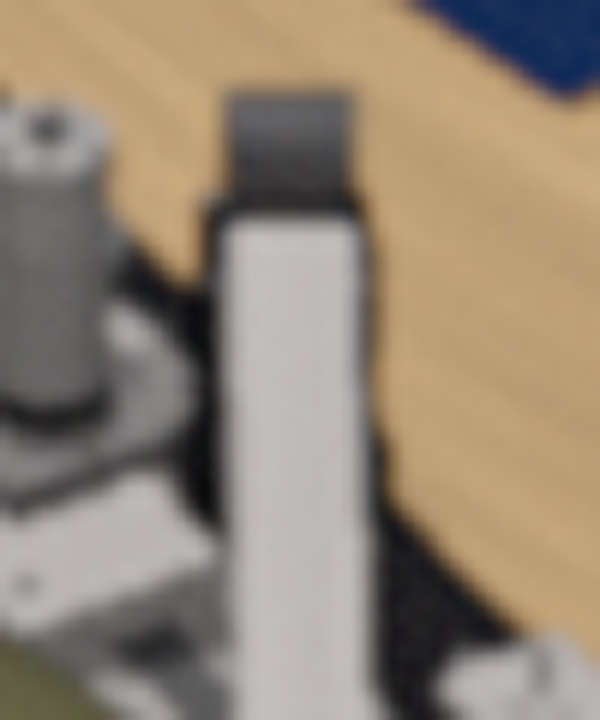

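Run:
```python
from h import *
a=np.radians(-99.2)
plan([.505,.105,.30],tgt([0,0,-1],[np.cos(a),np.sin(a),0]),10)
```

```text
d [ 0.0663  0.2955 -0.0404] w [-0.3147 -0.557   1.0191] n 10
{"travel":[0.02, -0.013, 0.019],"angular":[-0.031, -0.056, 0.102]}
{"travel":[0.019, -0.016, 0.017],"angular":[-0.031, -0.056, 0.102]}
{"travel":[0.019, -0.019, 0.016],"angular":[-0.031, -0.056, 0.102]}
{"travel":[0.017, -0.021, 0.014],"angular":[-0.031, -0.056, 0.102]}
{"travel":[0.016, -0.023, 0.012],"angular":[-0.031, -0.056, 0.102]}
{"travel":[0.014, -0.025, 0.011],"angular":[-0.031, -0.056, 0.102]}
{"travel":[0.012, -0.026, 0.009],"angular":[-0.031, -0.056, 0.102]}
{"travel":[0.01, -0.028, 0.008],"angular":[-0.031, -0.056, 0.102]}
{"travel":[0.007, -0.029, 0.006],"angular":[-0.031, -0.056, 0.102]}
{"travel":[0.005, -0.03, 0.005],"angular":[-0.031, -0.056, 0.102]}
```

Emit:
{"api": "servo_tool", "payload": {
  "series": [
    {"travel": [0.02,-0.013,0.015],"angular": [-0.031,-0.056,0.102]},
    {"travel": [0.019,-0.016,0.013],"angular": [-0.031,-0.056,0.102]},
    {"travel": [0.019,-0.019,0.012],"angular": [-0.031,-0.056,0.102]},
    {"travel": [0.017,-0.021,0.012],"angular": [-0.031,-0.056,0.102]},
    {"travel": [0.016,-0.023,0.012],"angular": [-0.031,-0.056,0.102]}
  ],
  "claw": 0.05
}}

```text
time: 8.4
position: [0.4646, -0.0445, 0.3279]
tool_rot: [-2.92, -0.539, -0.423]
ft_force: [1.0, -0.3, 0.1]
grip_width: 0.602
```

Emit:
{"api": "servo_tool", "payload": {
  "series": [
    {"travel": [0.014,-0.025,0.011],"angular": [-0.031,-0.056,0.102]},
    {"travel": [0.012,-0.026,0.009],"angular": [-0.031,-0.056,0.102]},
    {"travel": [0.01,-0.028,0.008],"angular": [-0.031,-0.056,0.102]},
    {"travel": [0.007,-0.029,0.006],"angular": [-0.031,-0.056,0.102]},
    {"travel": [0.005,-0.03,0.005],"angular": [-0.031,-0.056,0.102]}
  ]
}}

```text
time: 8.9
position: [0.4908, 0.0915, 0.3099]
tool_rot: [-3.116, 0.153, -0.02]
ft_force: [0.5, -1.0, -0.8]
grip_width: 0.576
```

```bash
python3 look.py 9 240,360,140,240,6
python3 - <<'E'
from h import *
a=np.radians(-99.2)
st()
plan([.511,.108,.19],tgt([0,0,-1],[np.cos(a),np.sin(a),0]),3)
E
```

```text
t 8.95 p [0.4915 0.0965 0.309 ] rv [-3.109  0.153 -0.014] f [0.5 3.3 1.9] g 0.0501
q [ 0.95 -0.01 -1.15  1.67 -0.03  1.46 -1.87]
d [ 0.0195  0.0115 -0.119 ] w [-0.0298 -0.0069  0.0624] n 3
{"travel":[0.006, -0.003, 0.04],"angular":[-0.01, -0.002, 0.021]}
{"travel":[0.006, -0.004, 0.04],"angular":[-0.01, -0.002, 0.021]}
{"travel":[0.006, -0.004, 0.04],"angular":[-0.01, -0.002, 0.021]}
```

View pics/s9a.png

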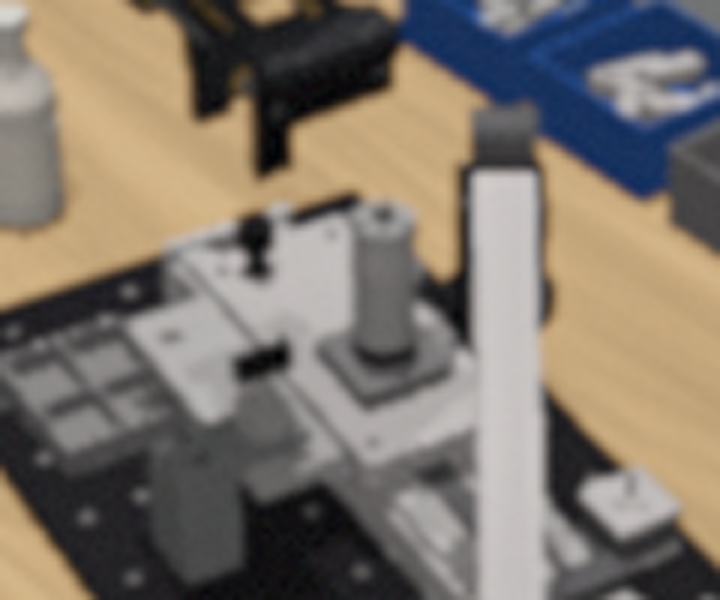

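Run:
```python
from h import *
t=cv2.imread('pics/side9.png')[:,:,::-1]
crop('pics/s9b.png',t,272,312,170,215,16)
tri((283.7,199.7),(285.7,210)); print(S.z((283.7,199.7),.134),T.z((285.7,210),.142))
print('knob',S.z((240+257/6,140+235/6),.112)); tri((240+257/6,140+235/6),(248,184.7))
```

```text
tri [0.5113 0.1079 0.1372] err [-0.5  0. ] [ 0.4 -0.6]
[0.51509165 0.11023059 0.134     ] [0.50905005 0.10908459 0.142     ]
knob [0.59885829 0.22832662 0.112     ]
tri [0.6015 0.2357 0.1065] err [-0.6  0. ] [ 0.5 -0.8]
```

View pics/s9b.png

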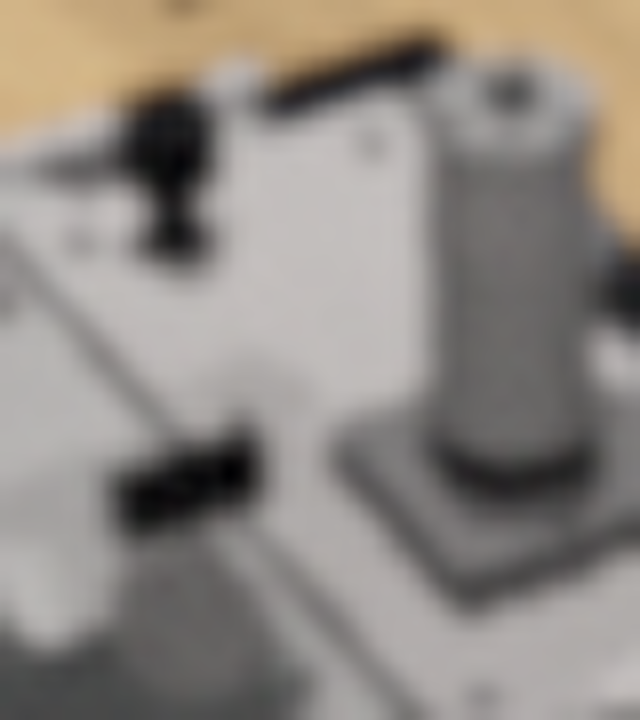

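Emit:
{"api": "servo_tool", "payload": {
  "series": [
    {"travel": [0.007,-0.004,0.037],"angular": [-0.01,-0.002,0.021]},
    {"travel": [0.007,-0.004,0.037],"angular": [-0.01,-0.002,0.021]},
    {"travel": [0.007,-0.004,0.035],"angular": [-0.01,-0.002,0.021]},
    {"travel": [0,0,0],"angular": [0,0,0]},
    {"travel": [0,0,0],"angular": [0,0,0]}
  ]
}}

```text
time: 9.45
position: [0.5143, 0.1001, 0.2011]
tool_rot: [3.128, -0.248, 0.005]
ft_force: [0.1, 0.6, 0.6]
grip_width: 0.575
```

```bash
python3 look.py 10 240,360,140,240,6 250,330,160,240,9
python3 - <<'E'
from h import *
a=np.radians(-99.2)
st()
plan([.512,.1085,.130],tgt([0,0,-1],[np.cos(a),np.sin(a),0]),3)
E
```

```text
t 9.55 p [0.5157 0.0996 0.203 ] rv [ 3.126 -0.251  0.012] f [ 0.4 -1.2  0.7] g 0.0498
q [ 0.81  0.21 -1.16  1.78  0.21  1.28 -2.14]
d [-0.0037  0.0089 -0.073 ] w [ 0.0049 -0.008   0.0006] n 3
{"travel":[-0.002, -0.003, 0.024],"angular":[0.002, -0.003, 0.0]}
{"travel":[-0.002, -0.003, 0.024],"angular":[0.002, -0.003, 0.0]}
{"travel":[-0.002, -0.003, 0.024],"angular":[0.002, -0.003, 0.0]}
```

View pics/s10a.png

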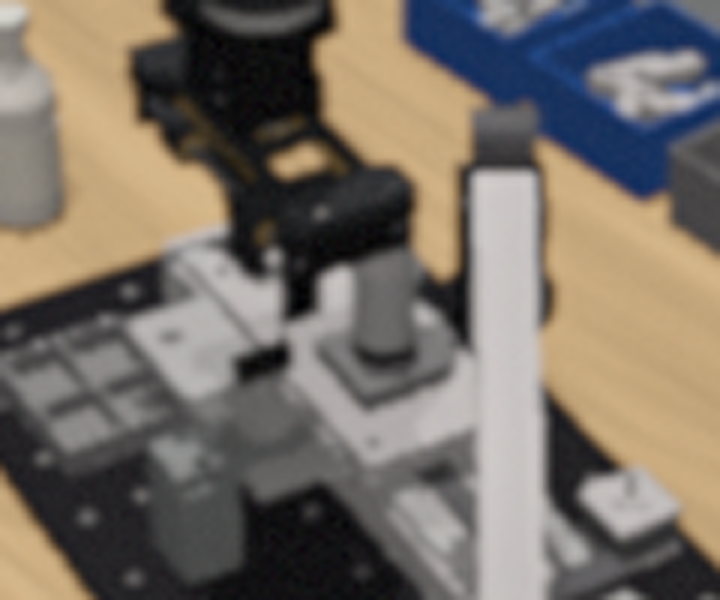

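View pics/t10a.png

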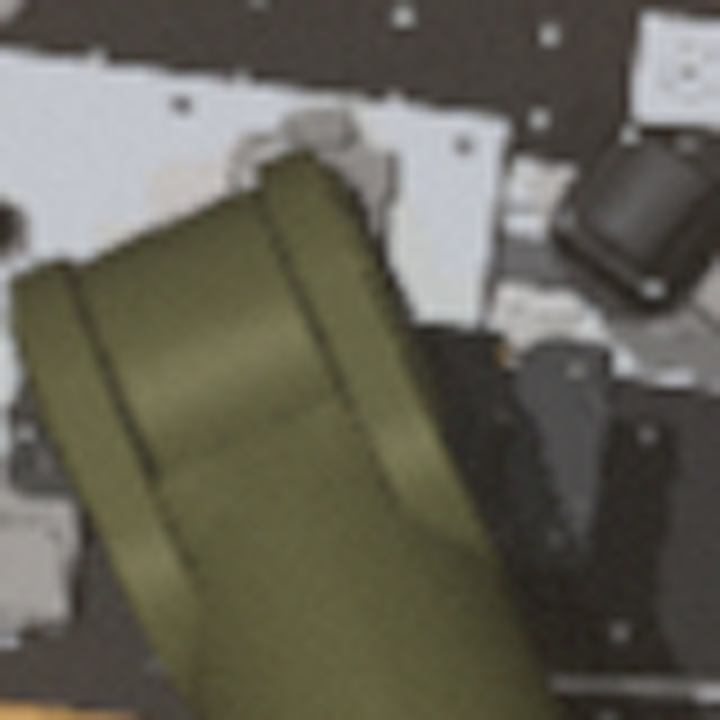

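Emit:
{"api": "servo_tool", "payload": {
  "series": [
    {"travel": [-0.001,-0.003,0.024],"angular": [0.002,-0.003,0]},
    {"travel": [-0.001,-0.003,0.024],"angular": [0.002,-0.003,0]},
    {"travel": [-0.001,-0.003,0.024],"angular": [0.001,-0.002,0]},
    {"travel": [0,0,0],"angular": [0,0,0]},
    {"travel": [0,0,0],"angular": [0,0,0]}
  ]
}}

```text
time: 10.05
position: [0.5147, 0.108, 0.131]
tool_rot: [3.131, -0.253, -0.0]
ft_force: [-0.2, 0.4, 0.7]
grip_width: 0.573
```

```bash
python3 look.py 11 240,340,150,230,7
python3 - <<'E'
from h import *
a=np.radians(-99.2)
st()
plan([.512,.1085,.130],tgt([0,0,-1],[np.cos(a),np.sin(a),0]),1)
E
```

```text
t 10.1 p [0.5151 0.1081 0.1313] rv [ 3.131e+00 -2.530e-01  2.000e-03] f [ 0.1 -0.6  0.6] g 0.0501
q [ 0.72  0.31 -1.12  1.86  0.3   1.16 -2.23]
d [-0.0031  0.0004 -0.0013] w [ 0.0002 -0.001  -0.0008] n 1
{"travel":[-0.003, 0.0, 0.001],"angular":[0.0, -0.001, -0.001]}
```

View pics/s11a.png

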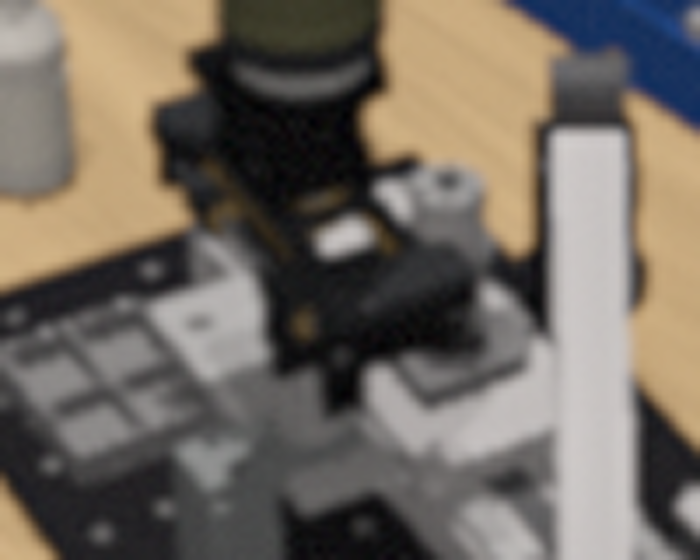

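Emit:
{"api": "servo_tool", "payload": {
  "series": [
    {"travel": [-0.002,0,0],"angular": [0,0,0]},
    {"travel": [0,0,0],"angular": [0,0,0]},
    {"travel": [0,0,0],"angular": [0,0,0]},
    {"travel": [0,0,0],"angular": [0,0,0]},
    {"travel": [0,0,0],"angular": [0,0,0]}
  ],
  "claw": 0.0,
  "squeeze": 10
}}

```text
time: 10.6
position: [0.5119, 0.1084, 0.1292]
tool_rot: [3.131, -0.253, -0.004]
ft_force: [-0.1, -0.5, -0.1]
grip_width: 0.206
```

Emit:
{"api": "servo_tool", "payload": {
  "series": [
    {"travel": [0,0,0],"angular": [0,0,0]},
    {"travel": [0,0,0],"angular": [0,0,0]},
    {"travel": [0,0,0],"angular": [0,0,0]}
  ]
}}

```text
time: 10.9
position: [0.512, 0.1096, 0.1292]
tool_rot: [-3.13, 0.251, 0.003]
ft_force: [1.5, 4.3, -1.4]
grip_width: 0.125
```

Run:
```python
from h import *
s=st();print(R.from_rotvec(s['tool_rot']).inv().apply(s['ft_force']), s['torque'])
```

```text
t 10.9 p [0.512  0.1096 0.1292] rv [-3.13e+00  2.51e-01  3.00e-03] f [ 1.5  4.3 -1.4] g 0.0109
q [ 0.73  0.31 -1.12  1.86  0.3   1.16 -2.23]
[ 0.84242797 -4.51063295  1.38016178] [ 0.8657881  -0.30685867  0.01708368]
```

Emit:
{"api": "servo_tool", "payload": {
  "series": [
    {"travel": [0,-0.001,0],"angular": [0,0,0]},
    {"travel": [0,0,-0.008],"angular": [0,0,0]},
    {"travel": [0,0,-0.007],"angular": [0,0,0]},
    {"travel": [0,0,-0.005],"angular": [0,0,0]},
    {"travel": [0,0,0],"angular": [0,0,0]}
  ],
  "squeeze": 30
}}

```text
time: 11.4
position: [0.5119, 0.1096, 0.1493]
tool_rot: [-3.131, 0.252, 0.003]
ft_force: [2.2, 4.4, -8.5]
grip_width: 0.121
```

Run:
```python
from h import *
s=st();print(R.from_rotvec(s['tool_rot']).inv().apply(s['ft_force']), s['torque'])
```

```text
t 11.4 p [0.5119 0.1096 0.1493] rv [-3.131e+00  2.520e-01  3.000e-03] f [ 2.2  4.4 -8.5] g 0.0105
q [ 0.75  0.28 -1.13  1.84  0.27  1.2  -2.21]
[ 1.45498225 -4.69579788  8.51046474] [ 0.98167074 -0.72658399  0.02558001]
```

Emit:
{"api": "servo_tool", "payload": {
  "series": [
    {"travel": [0,0,0],"angular": [0,0,-0.1]},
    {"travel": [0,0,0],"angular": [0,0,-0.12]},
    {"travel": [0,0,0],"angular": [0,0,-0.12]},
    {"travel": [0,0,0],"angular": [0,0,-0.12]},
    {"travel": [0,0,0],"angular": [0,0,0]}
  ]
}}

```text
time: 11.9
position: [0.512, 0.1095, 0.1487]
tool_rot: [-3.105, -0.472, 0.004]
ft_force: [3.4, 4.9, -7.7]
grip_width: 0.121
```

```bash
python3 look.py 12 240,340,150,230,7
python3 - <<'E'
from h import *
s=st();Rt=R.from_rotvec(s['tool_rot']);print(Rt.inv().apply(s['ft_force']), s['torque']);y=Rt.as_matrix()[:,1];print(np.radians(-99.2),np.arctan2(y[1],y[0]))
E
```

```text
t 11.95 p [0.512  0.1095 0.1487] rv [-3.105 -0.469  0.004] f [ 4.2  5.2 -8.7] g 0.0107
q [ 0.81  0.33 -1.23  1.84  0.33  1.21 -1.79]
[ 5.57887107 -3.73740956  8.67731728] [ 0.92804364 -0.84216929  0.01694694]
-1.7313666179783749 -1.2712579325051196
```

View pics/s12a.png

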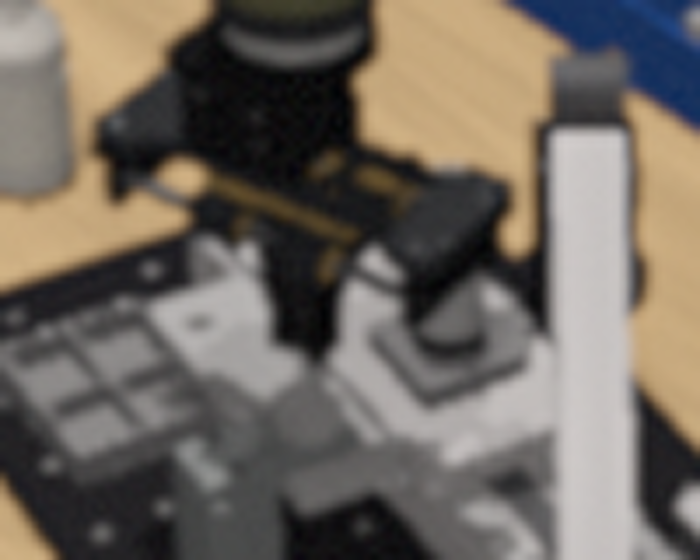

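Emit:
{"api": "servo_tool", "payload": {
  "series": [
    {"travel": [0.001,-0.001,-0.001],"angular": [0,0,-0.12]},
    {"travel": [0,0,0],"angular": [0,0,-0.12]},
    {"travel": [0,0,0],"angular": [0,0,0]}
  ]
}}

```text
time: 12.25
position: [0.5121, 0.1096, 0.1493]
tool_rot: [-3.028, -0.836, 0.007]
ft_force: [1.9, 1.2, -9.0]
grip_width: 0.128
```

```bash
cat > f.py <<'E'
from h import *
s=st();Rt=R.from_rotvec(s['tool_rot']);print('ftool',Rt.inv().apply(s['ft_force']).round(1), s['torque'].round(2));y=Rt.as_matrix()[:,1];print('turn',np.arctan2(y[1],y[0])-np.radians(-99.2),'q3',s['joint_positions'][2])
E
python3 f.py
```

```text
t 12.25 p [0.5121 0.1096 0.1493] rv [-3.028 -0.836  0.007] f [ 1.9  1.2 -9. ] g 0.0111
q [ 0.84  0.36 -1.27  1.84  0.36  1.22 -1.58]
ftool [2.3 0.  9. ] [ 0.41 -0.6  -0.02]
turn 0.69940888574777 q3 -1.2727646857778212
```

Emit:
{"api": "servo_tool", "payload": {
  "series": [
    {"travel": [0,0,0],"angular": [0,0,-0.12]},
    {"travel": [0,0,0],"angular": [0,0,-0.12]},
    {"travel": [0,0,0],"angular": [0,0,0]}
  ]
}}

```text
time: 12.55
position: [0.5122, 0.1096, 0.1494]
tool_rot: [-2.907, -1.189, 0.006]
ft_force: [0.7, 1.1, -9.0]
grip_width: 0.122
```

```bash
python3 f.py; python3 look.py 13 240,340,150,230,7 250,350,160,230,8
```

```text
t 12.55 p [0.5122 0.1096 0.1494] rv [-2.907 -1.189  0.006] f [ 0.7  1.1 -9. ] g 0.0107
q [ 0.86  0.38 -1.31  1.84  0.39  1.23 -1.37]
ftool [ 1.4 -0.3  9. ] [ 0.24 -0.54 -0.05]
turn 0.9368391115236778 q3 -1.3074359214264273
```

View pics/s13a.png

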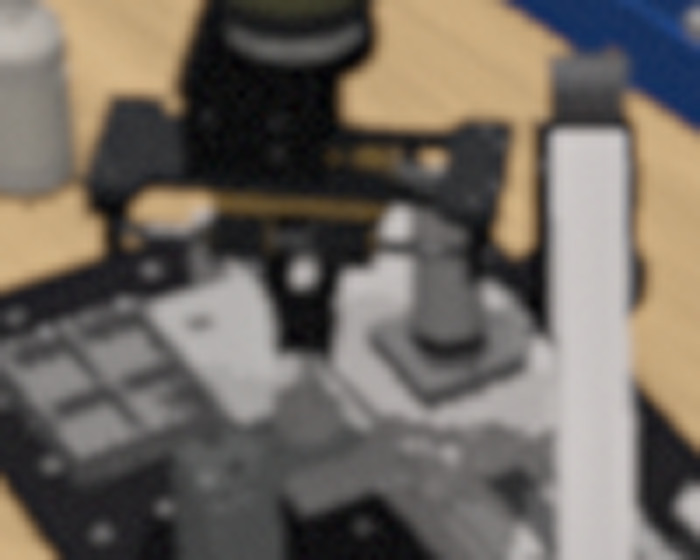

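View pics/t13a.png

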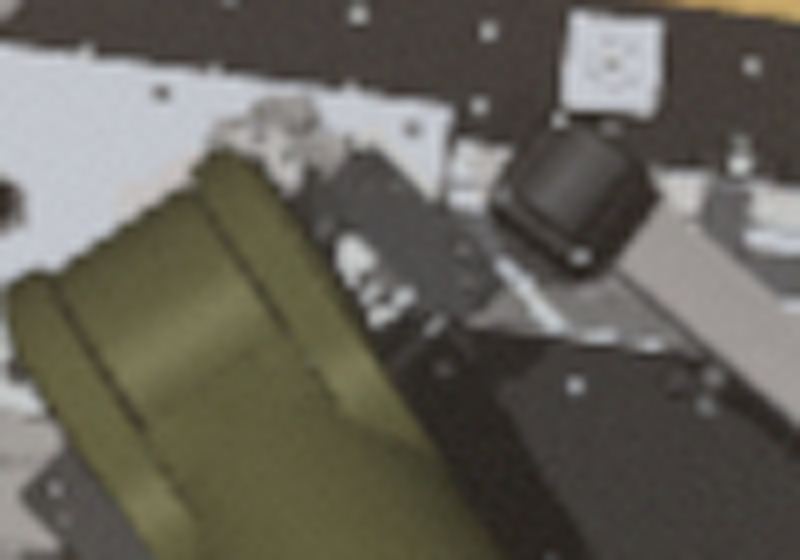

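Emit:
{"api": "servo_tool", "payload": {
  "series": [
    {"travel": [0,0,0],"angular": [0,0,-0.1]},
    {"travel": [0,0,0],"angular": [0,0,0]}
  ]
}}

```text
time: 12.85
position: [0.5122, 0.1097, 0.1497]
tool_rot: [-2.845, -1.333, 0.006]
ft_force: [0.7, 0.5, -9.2]
grip_width: 0.122
```

```bash
python3 f.py
```

```text
t 12.85 p [0.5122 0.1097 0.1497] rv [-2.845 -1.333  0.006] f [ 0.7  0.5 -9.2] g 0.0106
q [ 0.86  0.39 -1.32  1.83  0.4   1.24 -1.27]
ftool [0.9 0.2 9.2] [-0.08 -0.4   0.01]
turn 1.0368253215446002 q3 -1.3178551131443965
```

Emit:
{"api": "servo_tool", "payload": {
  "series": [
    {"travel": [0,0,0],"angular": [0,0,-0.09]},
    {"travel": [0,0,0],"angular": [0,0,0]}
  ]
}}

```text
time: 13.05
position: [0.5123, 0.1097, 0.1497]
tool_rot: [-2.782, -1.458, 0.006]
ft_force: [0.8, -0.1, -8.3]
grip_width: 0.124
```

```bash
python3 f.py
```

```text
t 13.05 p [0.5123 0.1097 0.1497] rv [-2.782 -1.458  0.006] f [ 0.8 -0.1 -8.3] g 0.0108
q [ 0.86  0.4  -1.33  1.83  0.41  1.24 -1.19]
ftool [0.4 0.7 8.3] [-0.23 -0.2  -0.01]
turn 1.1258634884929486 q3 -1.3256027042780236
```

Emit:
{"api": "servo_tool", "payload": {
  "series": [
    {"travel": [0,0,0.002],"angular": [0,0,-0.02]},
    {"travel": [0,0,0.002],"angular": [0,0,0]},
    {"travel": [0,0,0.001],"angular": [0,0,0]},
    {"travel": [0,0,0],"angular": [0,0,0]}
  ]
}}

```text
time: 13.45
position: [0.5124, 0.1099, 0.1452]
tool_rot: [-2.766, -1.489, 0.006]
ft_force: [-2.6, -3.7, -4.9]
grip_width: 0.123
```

```bash
python3 f.py
```

```text
t 13.45 p [0.5124 0.1099 0.1452] rv [-2.766 -1.489  0.006] f [-2.6 -3.7 -4.9] g 0.0107
q [ 0.86  0.4  -1.32  1.84  0.41  1.23 -1.17]
ftool [-4.5 -0.1  5. ] [-0.9   0.37  0.  ]
turn 1.1483283804061384 q3 -1.3229797460691388
```

Emit:
{"api": "servo_tool", "payload": {
  "series": [
    {"travel": [0,0,0.001],"angular": [0,0,0]},
    {"travel": [0,0,0.001],"angular": [0,0,0]},
    {"travel": [0,0,0],"angular": [0,0,0]}
  ]
}}

```text
time: 13.75
position: [0.5126, 0.11, 0.1448]
tool_rot: [2.765, 1.489, -0.007]
ft_force: [-6.4, -5.7, 9.1]
grip_width: 0.123
```

```bash
python3 f.py
```

```text
t 13.75 p [0.5126 0.11   0.1448] rv [ 2.765  1.489 -0.007] f [-6.4 -5.7  9.1] g 0.0107
q [ 0.86  0.4  -1.32  1.84  0.42  1.23 -1.17]
ftool [-8.3 -2.3 -9. ] [-1.41  1.47 -0.02]
turn 1.1485599510668019 q3 -1.321864376277261
```

Emit:
{"api": "servo_tool", "payload": {
  "series": [
    {"travel": [-0.001,0,-0.002],"angular": [0,0,0]},
    {"travel": [0,0,0],"angular": [0,0,0]}
  ]
}}

```text
time: 13.95
position: [0.5123, 0.1098, 0.1452]
tool_rot: [-2.765, -1.49, 0.002]
ft_force: [-0.3, -2.3, -4.1]
grip_width: 0.125
```

Emit:
{"api": "servo_tool", "payload": {
  "series": [
    {"travel": [0,0,0],"angular": [0,0,0]},
    {"travel": [0,0,0],"angular": [0,0,0]},
    {"travel": [0,0,0],"angular": [0,0,0]},
    {"travel": [0,0,0],"angular": [0,0,0]}
  ],
  "claw": 0.05
}}

```text
time: 14.35
position: [0.5127, 0.1105, 0.1457]
tool_rot: [-2.764, -1.491, 0.001]
ft_force: [0.3, 0.1, 0.7]
grip_width: 0.401
```

Emit:
{"api": "servo_tool", "payload": {
  "series": [
    {"travel": [0,0,-0.02],"angular": [0,0,0]},
    {"travel": [0,0,-0.045],"angular": [0,0,0]},
    {"travel": [0,0,-0.045],"angular": [0,0,0]},
    {"travel": [0,0,-0.03],"angular": [0,0,0]}
  ]
}}

```text
time: 14.75
position: [0.5133, 0.111, 0.2884]
tool_rot: [2.764, 1.492, 0.002]
ft_force: [1.1, -0.3, -0.7]
grip_width: 0.569
```

```bash
python3 f.py;python3 look.py 14 240,340,150,230,7 235,335,160,240,8
```

```text
t 14.75 p [0.5133 0.111  0.2884] rv [2.764e+00 1.492e+00 2.000e-03] f [ 1.1 -0.3 -0.7] g 0.0495
q [ 0.94  0.2  -1.34  1.64  0.2   1.45 -1.  ]
ftool [0.3 1.1 0.7] [-0.   -0.12  0.03]
turn 1.1505561412993521 q3 -1.3432011033966391
```

View pics/s14a.png

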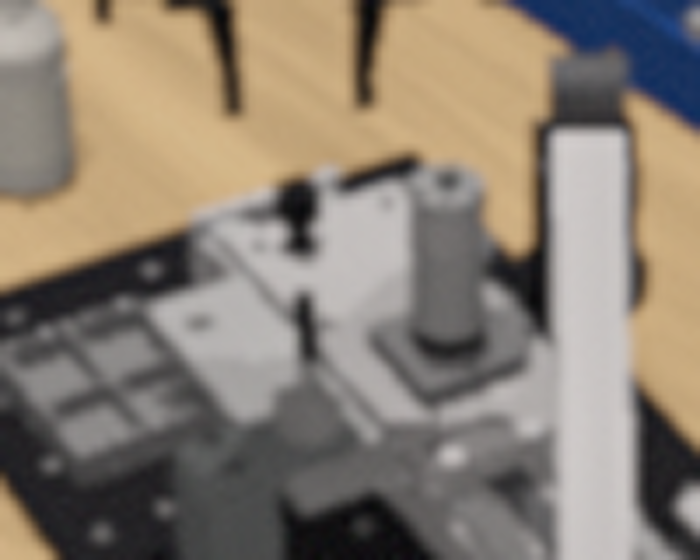

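View pics/t14a.png

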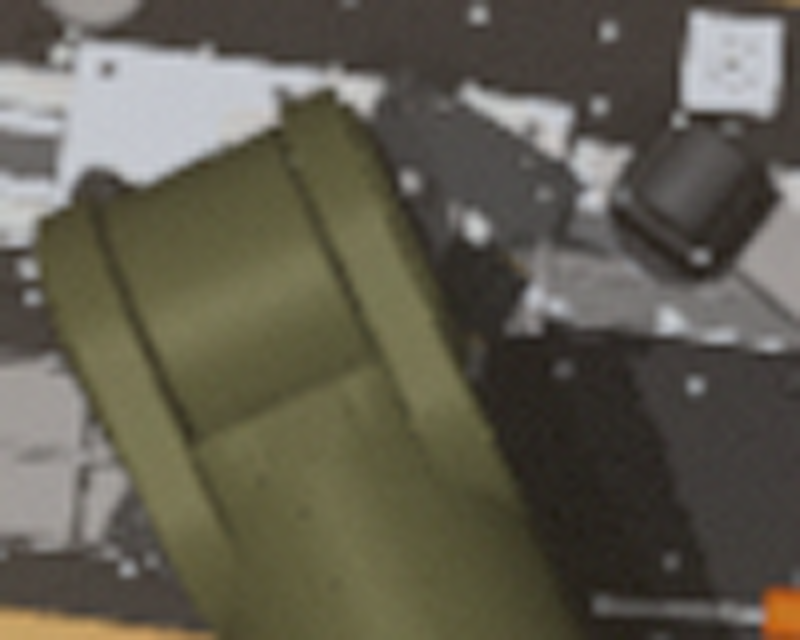

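Run:
```python
from h import *
a=np.radians(-9.2)
plan([.598,.2345,.25],tgt([0,0,-1],[np.cos(a),np.sin(a),0]),5)
```

```text
d [ 0.0831  0.1232 -0.0397] w [ 0.0052 -0.0025 -0.4209] n 5
{"travel":[0.03, 0.0, 0.008],"angular":[0.001, -0.001, -0.084]}
{"travel":[0.03, 0.003, 0.008],"angular":[0.001, -0.001, -0.084]}
{"travel":[0.029, 0.005, 0.008],"angular":[0.001, -0.001, -0.084]}
{"travel":[0.029, 0.008, 0.008],"angular":[0.001, -0.001, -0.084]}
{"travel":[0.028, 0.01, 0.008],"angular":[0.001, -0.001, -0.084]}
```

Emit:
{"api": "servo_tool", "payload": {
  "series": [
    {"travel": [0.03,0,0.004],"angular": [0.001,-0.001,-0.084]},
    {"travel": [0.03,0.003,0.004],"angular": [0.001,-0.001,-0.084]}
  ]
}}

```text
time: 15.05
position: [0.5472, 0.1581, 0.2765]
tool_rot: [-2.632, -1.715, 0.008]
ft_force: [0.8, -0.6, 1.3]
grip_width: 0.572
```

```bash
python3 f.py
```

```text
t 15.05 p [0.5472 0.1581 0.2765] rv [-2.632 -1.715  0.008] f [ 0.8 -0.6  1.3] g 0.0498
q [ 0.69  0.38 -1.28  1.56  0.36  1.48 -1.02]
ftool [-0.3  0.9 -1.3] [-0.   -0.13 -0.06]
turn 1.3158731623757591 q3 -1.28266098207338
```

Emit:
{"api": "servo_tool", "payload": {
  "series": [
    {"travel": [0.029,0.005,0.008],"angular": [0.001,-0.001,-0.084]},
    {"travel": [0.029,0.008,0.008],"angular": [0.001,-0.001,-0.084]},
    {"travel": [0.028,0.01,0.008],"angular": [0.001,-0.001,-0.084]},
    {"travel": [0,0,0],"angular": [0,0,0]},
    {"travel": [0,0,0],"angular": [0,0,0]}
  ]
}}

```text
time: 15.55
position: [0.5947, 0.2348, 0.2513]
tool_rot: [-2.388, -2.033, 0.016]
ft_force: [-0.4, -0.3, 0.6]
grip_width: 0.574
```

```bash
python3 f.py; python3 look.py 15 250,330,140,215,9
python3 - <<'E'
from h import *
a=np.radians(-9.2)
plan([.599,.2345,.16],tgt([0,0,-1],[np.cos(a),np.sin(a),0]),3)
E
```

```text
t 15.55 p [0.5947 0.2348 0.2513] rv [-2.388 -2.033  0.016] f [-0.4 -0.3  0.6] g 0.0499
q [ 0.41  0.57 -1.21  1.41  0.53  1.53 -0.93]
ftool [-0.4 -0.3 -0.6] [-0.06 -0.06 -0.01]
turn 1.5709896415129405 q3 -1.2139187632843935
d [ 0.004   0.0007 -0.092 ] w [-0.0093  0.0046 -0.0013] n 3
{"travel":[0.001, 0.002, 0.031],"angular":[-0.003, 0.002, -0.0]}
{"travel":[0.001, 0.001, 0.031],"angular":[-0.003, 0.002, -0.0]}
{"travel":[0.0, 0.001, 0.031],"angular":[-0.003, 0.002, -0.0]}
```

View pics/s15a.png

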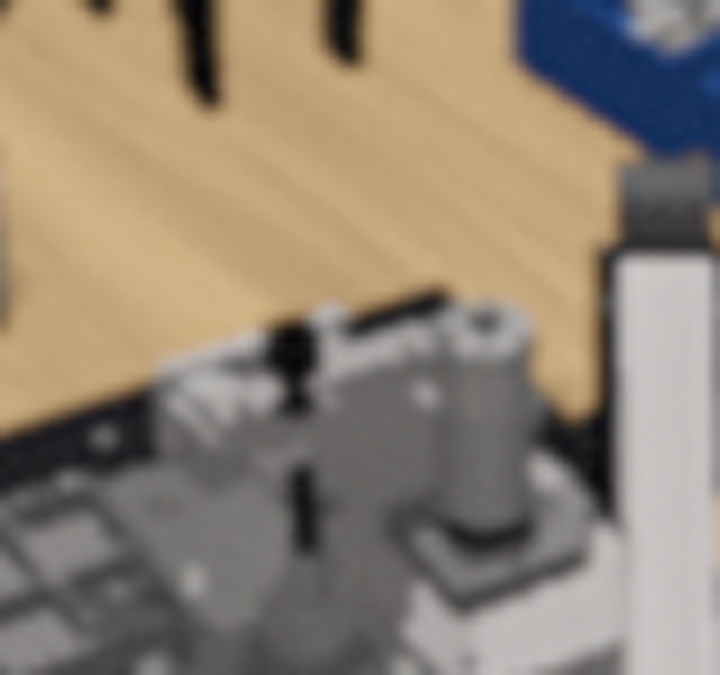

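Emit:
{"api": "servo_tool", "payload": {
  "series": [
    {"travel": [0,0.001,0.032],"angular": [-0.003,0.002,0]},
    {"travel": [0,0.001,0.032],"angular": [-0.003,0.002,0]},
    {"travel": [0,0.001,0.031],"angular": [-0.003,0.002,0]},
    {"travel": [0,0,0],"angular": [0,0,0]},
    {"travel": [0,0,0],"angular": [0,0,0]}
  ]
}}

```text
time: 16.1
position: [0.5981, 0.2321, 0.1585]
tool_rot: [2.395, 2.032, 0.003]
ft_force: [0.3, 0.8, 1.1]
grip_width: 0.574
```

```bash
python3 f.py; python3 look.py 16 250,330,140,215,9
python3 - <<'E'
from h import *
a=np.radians(-9.2)
plan([.599,.2335,.113],tgt([0,0,-1],[np.cos(a),np.sin(a),0]),2)
s=ctrl.get_state();Rt=R.from_rotvec(s['tool_rot'])
for p in([0,.025,.011],[0,-.025,.011]): print((S.proj(s['position']+Rt.apply(p))-[250,140])*9)
E
```

```text
t 16.1 p [0.5981 0.2321 0.1585] rv [2.395 2.032 0.003] f [0.3 0.8 1.1] g 0.05
q [ 0.41  0.63 -1.17  1.54  0.59  1.36 -0.97]
ftool [ 0.9  0.2 -1.1] [-0.04 -0.1  -0.01]
turn 1.5677392322217254 q3 -1.1691711059169476
d [ 0.0003  0.0006 -0.0466] w [ 0.0029 -0.0028 -0.0026] n 2
{"travel":[0.0, 0.0, 0.023],"angular":[0.001, -0.001, -0.001]}
{"travel":[0.0, 0.0, 0.023],"angular":[0.001, -0.001, -0.001]}
[341.91715468 253.6223584 ]
[228.32188966 290.24333529]
```

View pics/s16a.png

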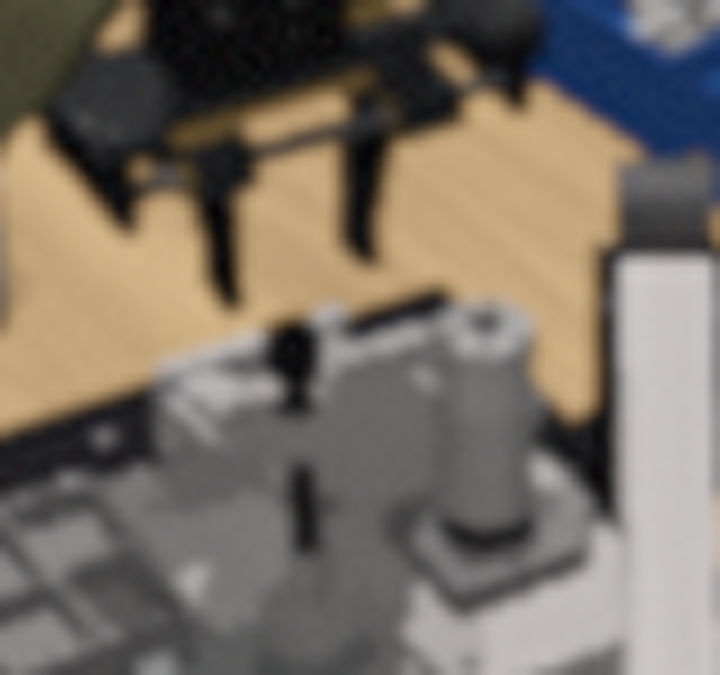

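Emit:
{"api": "servo_tool", "payload": {
  "series": [
    {"travel": [-0.001,0.001,0.023],"angular": [0.001,-0.001,0]},
    {"travel": [-0.001,0,0.023],"angular": [0,0,0]},
    {"travel": [0,0,0],"angular": [0,0,0]},
    {"travel": [0,0,0],"angular": [0,0,0]}
  ]
}}

```text
time: 16.55
position: [0.5993, 0.2316, 0.1135]
tool_rot: [-2.394, -2.034, -0.004]
ft_force: [-0.2, 0.7, 1.0]
grip_width: 0.574
```

```bash
python3 f.py; python3 look.py 17 250,330,140,215,9
```

```text
t 16.55 p [0.5993 0.2316 0.1135] rv [-2.394 -2.034 -0.004] f [-0.2  0.7  1. ] g 0.0499
q [ 0.4   0.67 -1.14  1.59  0.62  1.29 -0.99]
ftool [ 0.7 -0.3 -1. ] [-0.05 -0.12 -0.02]
turn 1.5692883310423156 q3 -1.1368603735682559
```

View pics/s17a.png

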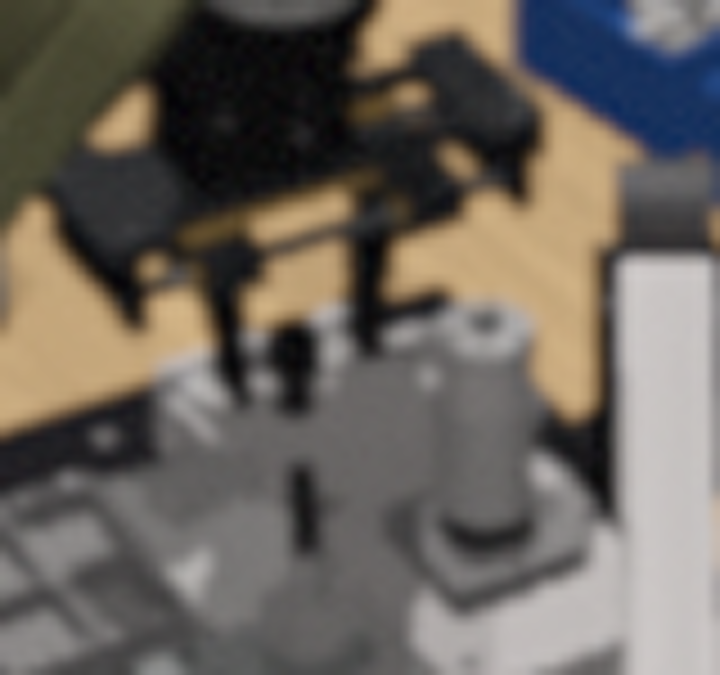

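Emit:
{"api": "servo_tool", "payload": {
  "series": [
    {"travel": [0.003,0,0],"angular": [0,0,0]},
    {"travel": [0,0,0],"angular": [0,0,0]},
    {"travel": [0,0,0],"angular": [0,0,0]},
    {"travel": [0,0,0],"angular": [0,0,0]},
    {"travel": [0,0,0],"angular": [0,0,0]}
  ],
  "claw": 0.01,
  "squeeze": 20
}}

```text
time: 17.1
position: [0.6004, 0.2342, 0.112]
tool_rot: [2.394, 2.034, 0.005]
ft_force: [4.4, -0.1, 0.3]
grip_width: 0.277
```

```bash
python3 f.py; python3 look.py 18 250,330,140,215,9
```

```text
t 17.1 p [0.6004 0.2342 0.112 ] rv [2.394 2.034 0.005] f [ 4.4 -0.1  0.3] g 0.0241
q [ 0.39  0.67 -1.13  1.58  0.63  1.29 -1.  ]
ftool [ 0.6  4.3 -0.3] [ 0.11 -0.87  0.06]
turn 1.5690952906216624 q3 -1.1334322614440768
```

View pics/s18a.png

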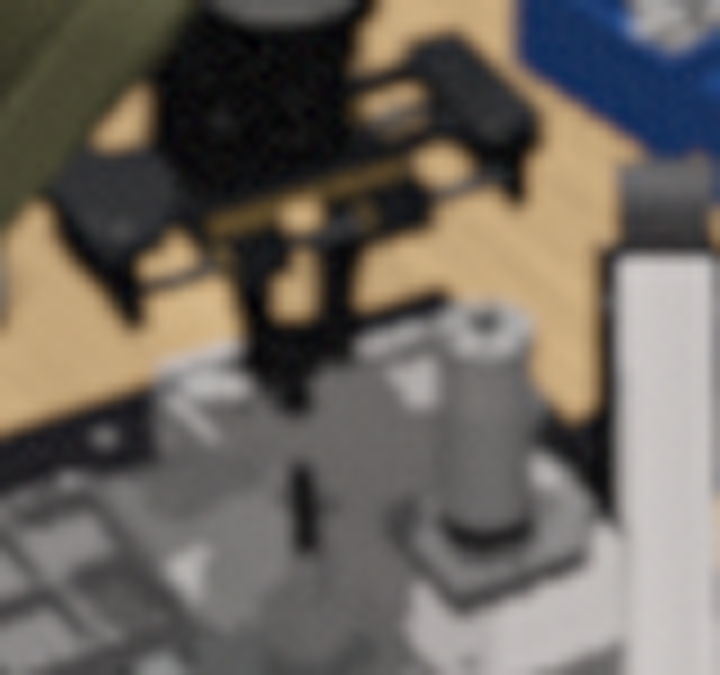

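Emit:
{"api": "servo_tool", "payload": {
  "series": [
    {"travel": [-0.006,0.001,0],"angular": [0,0,0]},
    {"travel": [-0.01,0,0],"angular": [0,0,0]},
    {"travel": [-0.012,0,0],"angular": [0,0,0]},
    {"travel": [-0.012,0,0],"angular": [0,0,0]}
  ]
}}

```text
time: 17.55
position: [0.5943, 0.1952, 0.112]
tool_rot: [-2.392, -2.035, -0.006]
ft_force: [4.7, 3.8, -0.8]
grip_width: 0.277
```

```bash
python3 f.py
```

```text
t 17.55 p [0.5943 0.1952 0.112 ] rv [-2.392 -2.035 -0.006] f [ 4.7  3.8 -0.8] g 0.0241
q [ 0.49  0.64 -1.16  1.63  0.61  1.27 -0.94]
ftool [4.5 4.  0.8] [ 0.56 -1.08  0.02]
turn 1.5702242631068029 q3 -1.1566064439824337
```

Emit:
{"api": "servo_tool", "payload": {
  "series": [
    {"travel": [-0.012,0.001,0],"angular": [0,0,0]},
    {"travel": [-0.014,0,0],"angular": [0,0,0]},
    {"travel": [-0.014,0,0],"angular": [0,0,0]},
    {"travel": [-0.014,0,0],"angular": [0,0,0]},
    {"travel": [0,0,0],"angular": [0,0,0]}
  ]
}}

```text
time: 18.05
position: [0.5855, 0.1381, 0.1119]
tool_rot: [2.396, 2.031, -0.004]
ft_force: [0.3, -2.5, 5.1]
grip_width: 0.271
```

```bash
python3 f.py;  python3 look.py 19 250,350,140,215,8 250,350,150,230,8
```

```text
t 18.05 p [0.5855 0.1381 0.1119] rv [ 2.396  2.031 -0.004] f [ 0.3 -2.5  5.1] g 0.0236
q [ 0.62  0.61 -1.18  1.69  0.59  1.26 -0.86]
ftool [-2.5  0.7 -5.1] [-0.59 -0.02  0.05]
turn 1.5669600160981905 q3 -1.1848559825596028
```

View pics/s19a.png

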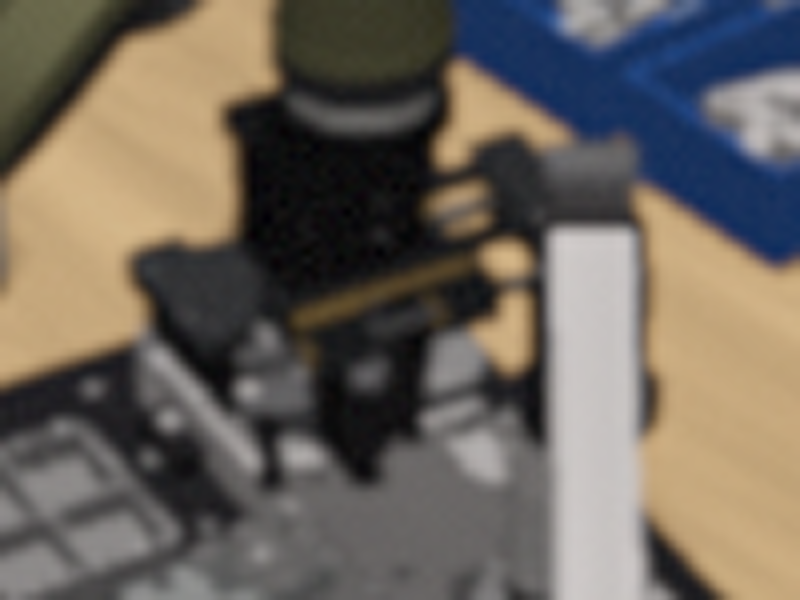

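View pics/t19a.png

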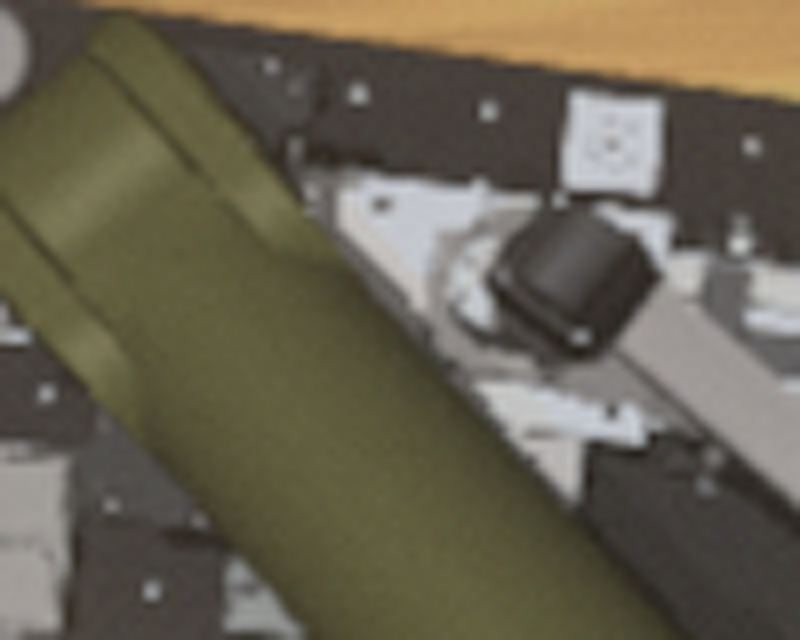

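Emit:
{"api": "servo_tool", "payload": {
  "series": [
    {"travel": [-0.006,0,-0.001],"angular": [0,0,0]},
    {"travel": [-0.006,0,0],"angular": [0,0,0]},
    {"travel": [0,0,0],"angular": [0,0,0]}
  ]
}}

```text
time: 18.45
position: [0.5839, 0.128, 0.112]
tool_rot: [-2.394, -2.033, 0.001]
ft_force: [3.0, -0.5, -2.8]
grip_width: 0.278
```

```bash
python3 f.py
```

```text
t 18.45 p [0.5839 0.128  0.112 ] rv [-2.394e+00 -2.033e+00  1.000e-03] f [ 3.  -0.5 -2.8] g 0.0242
q [ 0.64  0.6  -1.19  1.7   0.58  1.25 -0.84]
ftool [0.  3.1 2.8] [-0.2  -0.79  0.08]
turn 1.5686349728991855 q3 -1.1917235031116868
```

Emit:
{"api": "servo_tool", "payload": {
  "series": [
    {"travel": [-0.005,0,0],"angular": [0,0,0]},
    {"travel": [-0.005,0,0],"angular": [0,0,0]},
    {"travel": [-0.002,0,0],"angular": [0,0,0]},
    {"travel": [-0.002,0,0],"angular": [0,0,0]},
    {"travel": [0,0,0],"angular": [0,0,0]}
  ]
}}

```text
time: 18.95
position: [0.5818, 0.1152, 0.1121]
tool_rot: [-2.393, -2.034, -0.001]
ft_force: [5.5, -0.4, -5.1]
grip_width: 0.278
```

```bash
python3 f.py
```

```text
t 18.95 p [0.5818 0.1152 0.1121] rv [-2.393e+00 -2.034e+00 -1.000e-03] f [ 5.5 -0.4 -5.1] g 0.0242
q [ 0.68  0.59 -1.2   1.71  0.58  1.25 -0.82]
ftool [0.5 5.5 5.1] [ 0.13 -1.2   0.01]
turn 1.5695939086973196 q3 -1.1995161354507222
```

Emit:
{"api": "servo_tool", "payload": {
  "series": [
    {"travel": [-0.002,0.001,0.001],"angular": [0,0,0]},
    {"travel": [0,0,0],"angular": [0,0,0]}
  ]
}}

```text
time: 19.15
position: [0.5817, 0.1142, 0.112]
tool_rot: [-2.391, -2.035, -0.0]
ft_force: [0.2, 2.1, 1.0]
grip_width: 0.276
```

Emit:
{"api": "servo_tool", "payload": {
  "series": [
    {"travel": [-0.002,0,0],"angular": [0,0,0]},
    {"travel": [0,0,0],"angular": [0,0,0]}
  ]
}}

```text
time: 19.35
position: [0.5817, 0.114, 0.112]
tool_rot: [-2.389, -2.035, -0.005]
ft_force: [1.9, 6.5, -0.6]
grip_width: 0.276
```

```bash
python3 f.py
```

```text
t 19.35 p [0.5817 0.114  0.112 ] rv [-2.389 -2.035 -0.005] f [ 1.9  6.5 -0.6] g 0.024
q [ 0.68  0.59 -1.2   1.71  0.58  1.24 -0.82]
ftool [6.7 0.9 0.6] [ 1.29 -0.47  0.01]
turn 1.5716232690112901 q3 -1.2018551477641841
```

Emit:
{"api": "servo_tool", "payload": {
  "series": [
    {"travel": [0.001,0,0],"angular": [0,0,0]},
    {"travel": [0,0,0],"angular": [0,0,0]},
    {"travel": [0,0,0],"angular": [0,0,0]},
    {"travel": [0,0,0],"angular": [0,0,0]}
  ],
  "claw": 0.05
}}

```text
time: 19.75
position: [0.582, 0.1115, 0.1112]
tool_rot: [-2.394, -2.034, 0.001]
ft_force: [0.1, 0.0, 0.5]
grip_width: 0.532
```

Emit:
{"api": "servo_tool", "payload": {
  "series": [
    {"travel": [0,0,-0.02],"angular": [0,0,0]},
    {"travel": [0,0,-0.045],"angular": [0,0,0]},
    {"travel": [0,0,-0.045],"angular": [0,0,0]},
    {"travel": [0,0,-0.04],"angular": [0,0,0]}
  ]
}}

```text
time: 20.15
position: [0.582, 0.1119, 0.2634]
tool_rot: [-2.393, -2.034, -0.001]
ft_force: [0.5, 0.4, 0.4]
grip_width: 0.576
```

```bash
python3 f.py; python3 look.py 20 250,350,140,215,8
python3 - <<'E'
from h import *
a=np.radians(-33.3)
plan([.50,.105,.25],tgt([0,0,-1],[np.cos(a),np.sin(a),0]),4)
E
```

```text
t 20.15 p [0.582  0.1119 0.2634] rv [-2.393e+00 -2.034e+00 -1.000e-03] f [0.5 0.4 0.4] g 0.0501
q [ 0.74  0.47 -1.3   1.52  0.45  1.49 -0.73]
ftool [ 0.4  0.5 -0.4] [-0.08 -0.14  0.02]
turn 1.569553466115013 q3 -1.2959494319873264
d [-0.0847 -0.0086 -0.0202] w [ 0.0075 -0.0059  0.4193] n 4
{"travel":[-0.006, -0.021, 0.005],"angular":[0.002, -0.001, 0.105]}
{"travel":[-0.008, -0.02, 0.005],"angular":[0.002, -0.001, 0.105]}
{"travel":[-0.01, -0.019, 0.005],"angular":[0.002, -0.001, 0.105]}
{"travel":[-0.012, -0.018, 0.005],"angular":[0.002, -0.001, 0.105]}
```

View pics/s20a.png

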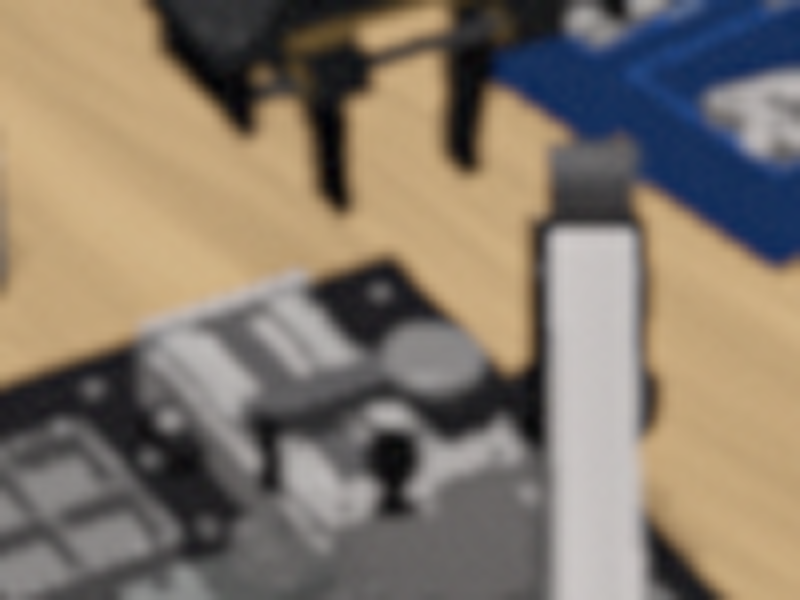

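Emit:
{"api": "servo_tool", "payload": {
  "series": [
    {"travel": [-0.006,-0.018,0.003],"angular": [0.002,-0.001,0.105]},
    {"travel": [-0.006,-0.018,0.003],"angular": [0.002,-0.001,0.105]},
    {"travel": [-0.006,-0.017,0.003],"angular": [0.002,-0.001,0.105]},
    {"travel": [-0.006,-0.016,0.003],"angular": [0.002,-0.001,0.105]},
    {"travel": [0,0,0],"angular": [0,0,0]}
  ]
}}

```text
time: 20.7
position: [0.5076, 0.1107, 0.2492]
tool_rot: [-2.764, -1.49, 0.016]
ft_force: [0.6, -0.8, -0.3]
grip_width: 0.573
```

```bash
python3 f.py
python3 - <<'E'
from h import *
a=np.radians(-33.3)
plan([.5125,.1100,.17],tgt([0,0,-1],[np.cos(a),np.sin(a),0]),2)
E
```

```text
t 20.7 p [0.5076 0.1107 0.2492] rv [-2.764 -1.49   0.016] f [ 0.6 -0.8 -0.3] g 0.0499
q [ 0.92  0.22 -1.32  1.71  0.22  1.39 -1.02]
ftool [-0.3  0.9  0.3] [ 0.03 -0.04  0.02]
turn 1.1495912080398214 q3 -1.319147584581765
d [ 0.0049 -0.0007 -0.0792] w [-0.0062  0.0085 -0.0006] n 2
{"travel":[0.001, 0.002, 0.04],"angular":[-0.003, 0.004, -0.0]}
{"travel":[0.001, 0.002, 0.04],"angular":[-0.003, 0.004, -0.0]}
```

Emit:
{"api": "servo_tool", "payload": {
  "series": [
    {"travel": [0.001,0.002,0.04],"angular": [-0.003,0.004,0]},
    {"travel": [0.001,0.002,0.04],"angular": [-0.003,0.004,0]},
    {"travel": [0,0,0],"angular": [0,0,0]},
    {"travel": [0,0,0],"angular": [0,0,0]}
  ]
}}

```text
time: 21.1
position: [0.5137, 0.1105, 0.1701]
tool_rot: [-2.76, -1.491, -0.003]
ft_force: [0.5, 0.1, 1.2]
grip_width: 0.574
```

```bash
python3 f.py; python3 look.py 21 250,350,140,215,8 250,350,150,230,8
python3 - <<'E'
from h import *
a=np.radians(-33.3)
plan([.5125,.1100,.1455],tgt([0,0,-1],[np.cos(a),np.sin(a),0]),1)
E
```

```text
t 21.1 p [0.5137 0.1105 0.1701] rv [-2.76  -1.491 -0.003] f [0.5 0.1 1.2] g 0.0499
q [ 0.84  0.31 -1.26  1.81  0.31  1.24 -1.08]
ftool [ 0.3  0.3 -1.2] [-0.02 -0.09 -0.03]
turn 1.1513438166516634 q3 -1.2569088331912297
d [-0.0024 -0.0011 -0.0262] w [ 0.0001 -0.0056  0.0006] n 1
{"travel":[-0.002, -0.001, 0.026],"angular":[0.0, -0.006, 0.001]}
```

View pics/s21a.png

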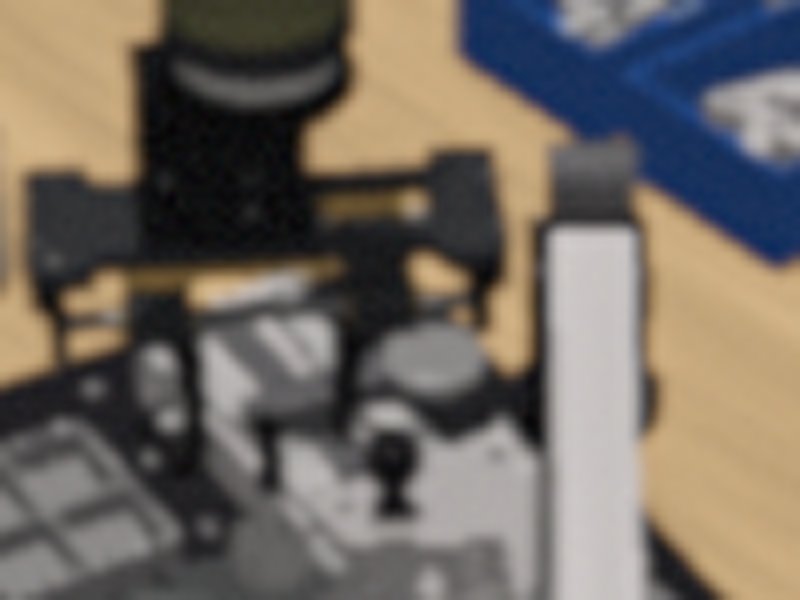

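View pics/t21a.png

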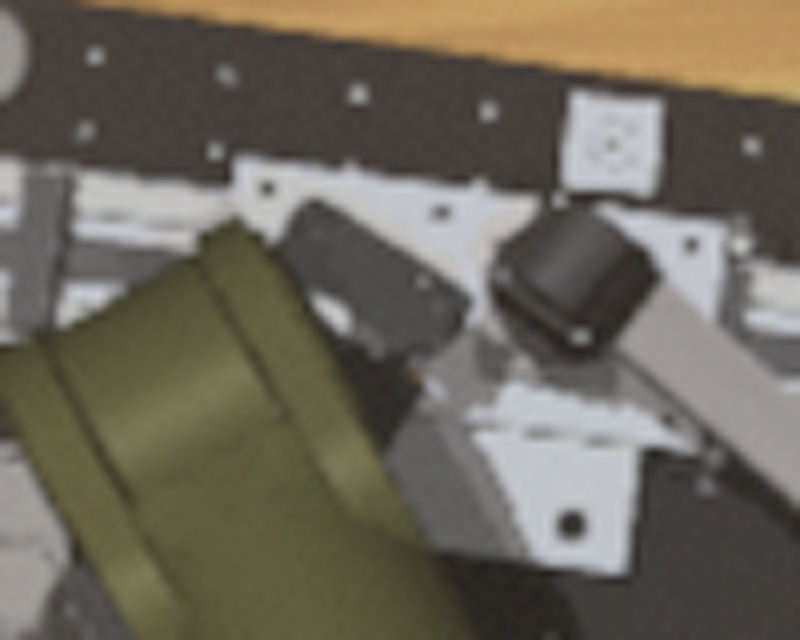

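Emit:
{"api": "servo_tool", "payload": {
  "series": [
    {"travel": [-0.001,-0.001,0.013],"angular": [0,-0.003,0]},
    {"travel": [-0.001,0,0.013],"angular": [0,-0.003,0]},
    {"travel": [0,0,0],"angular": [0,0,0]},
    {"travel": [0,0,0],"angular": [0,0,0]}
  ]
}}

```text
time: 21.6
position: [0.5111, 0.1092, 0.1433]
tool_rot: [-2.765, -1.491, 0.006]
ft_force: [1.0, 0.9, 0.3]
grip_width: 0.569
```

Emit:
{"api": "servo_tool", "payload": {
  "series": [
    {"travel": [0,0,0],"angular": [0,0,0]},
    {"travel": [0,0,0],"angular": [0,0,0]},
    {"travel": [0,0,0],"angular": [0,0,0]},
    {"travel": [0,0,0],"angular": [0,0,0]},
    {"travel": [0,0,0],"angular": [0,0,0]}
  ],
  "claw": 0.0,
  "squeeze": 10
}}

```text
time: 22.1
position: [0.5116, 0.1092, 0.1438]
tool_rot: [2.765, 1.491, -0.005]
ft_force: [-0.1, 0.3, -0.9]
grip_width: 0.21
```

Emit:
{"api": "servo_tool", "payload": {
  "series": [
    {"travel": [0,0,0],"angular": [0,0,0]},
    {"travel": [0,0,0],"angular": [0,0,0]},
    {"travel": [0,0,0],"angular": [0,0,0]}
  ],
  "squeeze": 30
}}

```text
time: 22.4
position: [0.5117, 0.109, 0.1437]
tool_rot: [2.765, 1.491, -0.005]
ft_force: [0.6, -0.4, -0.4]
grip_width: 0.12
```

```bash
python3 f.py
```

```text
t 22.4 p [0.5117 0.109  0.1437] rv [ 2.765  1.491 -0.005] f [ 0.6 -0.4 -0.4] g 0.0104
q [ 0.81  0.34 -1.23  1.84  0.34  1.2  -1.11]
ftool [0.  0.7 0.4] [-0.16 -0.17  0.03]
turn 1.1495857281035946 q3 -1.2304745922902822
```

Emit:
{"api": "servo_tool", "payload": {
  "series": [
    {"travel": [0,0,-0.002],"angular": [0,0,0]},
    {"travel": [0,0,-0.002],"angular": [0,0,0]},
    {"travel": [0,0,-0.001],"angular": [0,0,0]},
    {"travel": [0,0,0],"angular": [0,0,0]}
  ]
}}

```text
time: 22.8
position: [0.5115, 0.109, 0.1484]
tool_rot: [2.765, 1.491, -0.005]
ft_force: [3.6, 0.3, -8.5]
grip_width: 0.12
```

```bash
python3 f.py
```

```text
t 22.8 p [0.5115 0.109  0.1484] rv [ 2.765  1.491 -0.005] f [ 3.6  0.3 -8.5] g 0.0104
q [ 0.81  0.33 -1.24  1.84  0.34  1.21 -1.11]
ftool [2.2 2.9 8.5] [ 0.06 -0.92  0.02]
turn 1.1495676514427642 q3 -1.2355784514785781
```

Emit:
{"api": "servo_tool", "payload": {
  "series": [
    {"travel": [0.001,0.001,0],"angular": [0,0,0.1]},
    {"travel": [0,0,0],"angular": [0,0,0.12]},
    {"travel": [0,0,0],"angular": [0,0,0.12]},
    {"travel": [0,0,0],"angular": [0,0,0.12]},
    {"travel": [0,0,0],"angular": [0,0,0.12]}
  ]
}}

```text
time: 23.3
position: [0.5113, 0.1095, 0.1479]
tool_rot: [3.077, 0.631, -0.01]
ft_force: [0.9, 1.3, -10.2]
grip_width: 0.124
```

```bash
python3 f.py
```

```text
t 23.3 p [0.5113 0.1095 0.1479] rv [ 3.077  0.631 -0.01 ] f [  0.9   1.3 -10.2] g 0.0108
q [ 0.73  0.28 -1.11  1.84  0.27  1.2  -1.64]
ftool [ 1.4 -0.8 10.2] [ 0.14 -0.27 -0.01]
turn 0.5651615514876609 q3 -1.1128192800027088
```

Emit:
{"api": "servo_tool", "payload": {
  "series": [
    {"travel": [0,0,0],"angular": [0,0,0.12]},
    {"travel": [0,0,0],"angular": [0,0,0.12]},
    {"travel": [0,0,0],"angular": [0,0,0.12]},
    {"travel": [0,0,0],"angular": [0,0,0.12]},
    {"travel": [0,0,0],"angular": [0,0,0.085]}
  ]
}}

```text
time: 23.8
position: [0.5113, 0.11, 0.1479]
tool_rot: [3.13, -0.25, -0.009]
ft_force: [0.4, 0.7, -8.2]
grip_width: 0.124
```

Emit:
{"api": "servo_tool", "payload": {
  "series": [
    {"travel": [0,0,0],"angular": [0,0,0]},
    {"travel": [0,0,0],"angular": [0,0,0]}
  ]
}}

```text
time: 24.0
position: [0.5113, 0.11, 0.1479]
tool_rot: [3.131, -0.24, -0.009]
ft_force: [-0.1, 1.6, -9.5]
grip_width: 0.126
```

```bash
python3 f.py; python3 look.py 22 250,350,140,215,8
```

```text
t 24.0 p [0.5113 0.11   0.1479] rv [ 3.131 -0.24  -0.009] f [-0.1  1.6 -9.5] g 0.011
q [ 0.65  0.24 -1.01  1.84  0.22  1.19 -2.16]
ftool [-0.3 -1.6  9.5] [0.46 0.18 0.02]
turn 0.007500760692093378 q3 -1.0135148371254077
```

View pics/s22a.png

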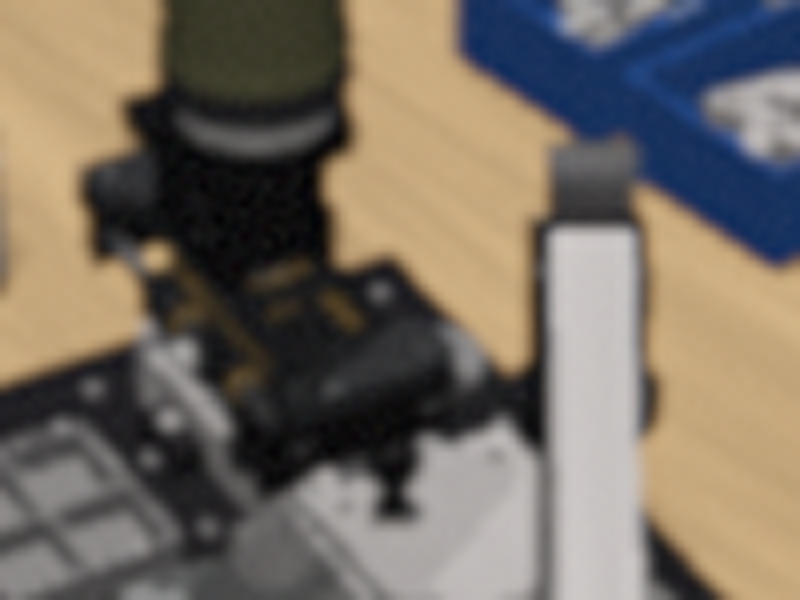

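Emit:
{"api": "servo_tool", "payload": {
  "series": [
    {"travel": [0,0,0.004],"angular": [0,0,0]},
    {"travel": [0,0,0.004],"angular": [0,0,0]},
    {"travel": [0,0,0.004],"angular": [0,0,0]},
    {"travel": [0,0,0],"angular": [0,0,0]}
  ],
  "squeeze": 15
}}

```text
time: 24.45
position: [0.5116, 0.1099, 0.1358]
tool_rot: [3.131, -0.243, -0.009]
ft_force: [-4.7, 2.1, -5.5]
grip_width: 0.125
```

```bash
python3 f.py
```

```text
t 24.45 p [0.5116 0.1099 0.1358] rv [ 3.131 -0.243 -0.009] f [-4.7  2.1 -5.5] g 0.0108
q [ 0.64  0.26 -1.01  1.85  0.24  1.16 -2.17]
ftool [-4.9 -1.3  5.5] [0.68 1.16 0.04]
turn 0.00563134667641263 q3 -1.0071643287037608
```

Emit:
{"api": "servo_tool", "payload": {
  "series": [
    {"travel": [-0.001,0,0.003],"angular": [0,0,0]},
    {"travel": [0,0,0.003],"angular": [0,0,0]},
    {"travel": [0,0,0.002],"angular": [0,0,0]},
    {"travel": [0,0,0],"angular": [0,0,0]}
  ]
}}

```text
time: 24.85
position: [0.5115, 0.1099, 0.1285]
tool_rot: [3.131, -0.244, -0.005]
ft_force: [-5.1, 2.4, -5.2]
grip_width: 0.124
```

```bash
python3 f.py
```

```text
t 24.85 p [0.5115 0.1099 0.1285] rv [ 3.131 -0.244 -0.005] f [-5.1  2.4 -5.2] g 0.0108
q [ 0.63  0.27 -1.    1.86  0.25  1.15 -2.18]
ftool [-5.4 -1.6  5.3] [0.65 1.12 0.02]
turn 0.005066926954731432 q3 -1.003510103749723
```

Nearly home (about 1 mm up). I'll release and let the spring finish, then raise and check.

Emit:
{"api": "servo_tool", "payload": {
  "series": [
    {"travel": [-0.001,0,0.001],"angular": [0,0,0]},
    {"travel": [0,0,0],"angular": [0,0,0]},
    {"travel": [0,0,0],"angular": [0,0,0]},
    {"travel": [0,0,0],"angular": [0,0,0]},
    {"travel": [0,0,0],"angular": [0,0,0]}
  ],
  "claw": 0.05
}}

```text
time: 25.35
position: [0.5115, 0.1095, 0.1281]
tool_rot: [3.13, -0.245, -0.002]
ft_force: [-0.4, -0.4, 0.7]
grip_width: 0.494
```

Emit:
{"api": "servo_tool", "payload": {
  "series": [
    {"travel": [0,0,-0.02],"angular": [0,0,0]},
    {"travel": [0,0,-0.045],"angular": [0,0,0]},
    {"travel": [0,0,-0.045],"angular": [0,0,0]},
    {"travel": [0,0,-0.045],"angular": [0,0,0]},
    {"travel": [-0.04,0,-0.01],"angular": [0,0,0]}
  ]
}}

```text
time: 25.85
position: [0.477, 0.1152, 0.2972]
tool_rot: [-3.126, 0.248, -0.005]
ft_force: [-2.0, -0.4, 1.6]
grip_width: 0.575
```

```bash
python3 f.py; python3 look.py 23 250,350,150,225,8 250,350,150,230,8
python3 - <<'E'
from h import *
t=cv2.imread('pics/side23.png')[:,:,::-1]
crop('pics/s23b.png',t,272,312,170,215,16)
E
```

```text
t 25.85 p [0.477  0.1152 0.2972] rv [-3.126  0.248 -0.005] f [-2.  -0.4  1.6] g 0.0501
q [ 0.8  -0.03 -1.05  1.71 -0.03  1.44 -1.98]
ftool [-1.9  0.7 -1.6] [-0.05  0.07  0.02]
turn 0.002491670846151983 q3 -1.046022609804885
```

View pics/s23a.png

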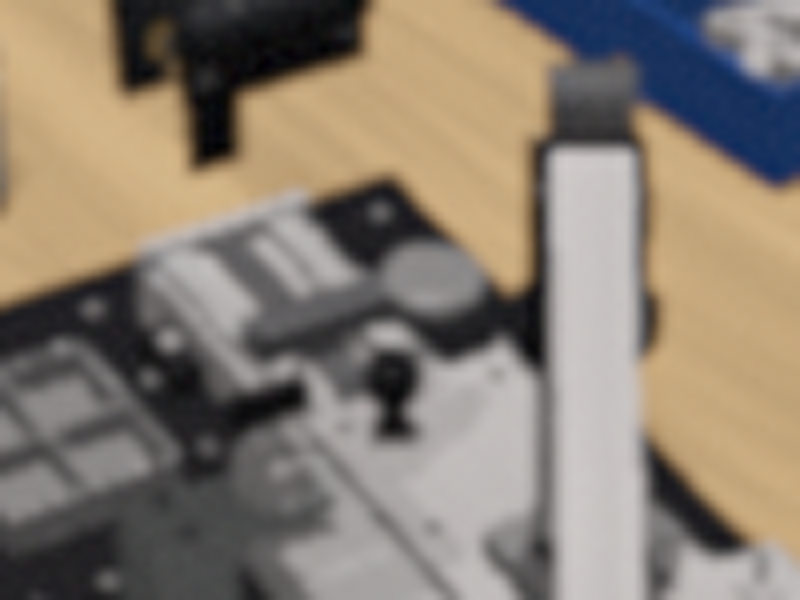

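View pics/s23b.png

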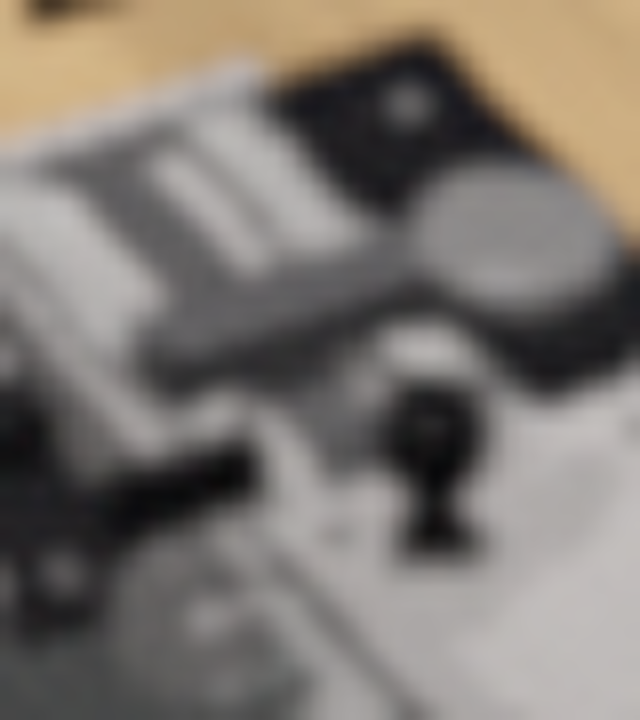

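View pics/t23a.png

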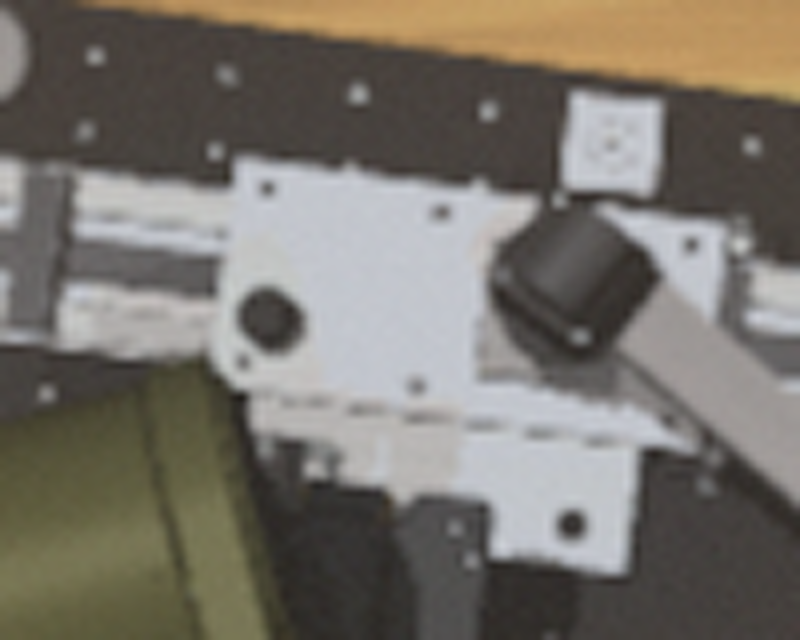

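Run:
```python
from h import *
a=cv2.imread('pics/side9.png',0).astype(np.float32);b=cv2.imread('pics/side23.png',0).astype(np.float32);c=cv2.imread('pics/side20.png',0).astype(np.float32)
# bar top/bottom edges per column, threshold 60
for n,i in(('start',a),('now',b),('held',c)):
    u=cv2.resize(i[185:215,275:295],None,fx=8,fy=8,interpolation=cv2.INTER_CUBIC)
    r=[]
    for x in range(282,290):
        col=u[:,(x-275)*8+4]; d=np.where(col[40:170]<70)[0]+40
        r.append((x,round(185+d.min()/8,1),round(185+d.max()/8,1)) if len(d) else (x,None))
    print(n,r)
print(S.proj([.512,.109,.142]),S.proj([.512,.109,.145]))
cv2.imwrite('pics/cmp.png',cv2.resize(np.hstack([a[185:215,272:300],b[185:215,272:300]]),None,fx=13,fy=13,interpolation=cv2.INTER_CUBIC))
```

```text
start [(282, np.float64(198.6), np.float64(203.1)), (283, np.float64(198.2), np.float64(202.9)), (284, np.float64(198.1), np.float64(202.4)), (285, np.float64(197.9), np.float64(201.8)), (286, np.float64(197.5), np.float64(201.6)), (287, np.float64(197.6), np.float64(201.0)), (288, None), (289, None)]
now [(282, np.float64(192.4), np.float64(203.4)), (283, np.float64(192.4), np.float64(203.0)), (284, np.float64(192.4), np.float64(202.4)), (285, np.float64(192.0), np.float64(201.8)), (286, np.float64(191.5), np.float64(201.4)), (287, np.float64(191.4), np.float64(201.0)), (288, np.float64(191.0), np.float64(194.2)), (289, np.float64(190.5), np.float64(194.4))]
held [(282, np.float64(191.4), np.float64(201.0)), (283, np.float64(191.4), np.float64(201.5)), (284, np.float64(191.6), np.float64(201.2)), (285, np.float64(191.6), np.float64(194.1)), (286, np.float64(191.5), np.float64(193.9)), (287, np.float64(191.4), np.float64(194.0)), (288, np.float64(190.9), np.float64(194.2)), (289, np.float64(190.5), np.float64(194.4))]
[283.10586397 198.35637477] [283.08016022 197.64434824][ WARN:0@0.526] global loadsave.cpp:1063 imwrite_ Unsupported depth image for selected encoder is fallbacked to CV_8U.
```

View pics/cmp.png

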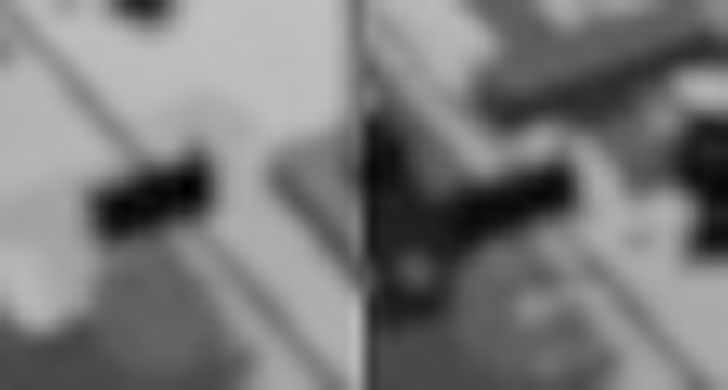

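Run:
```python
from h import *
t=cv2.imread('pics/top23.png')[:,:,::-1]
crop('pics/t23b.png',t,310,410,165,255,8)
a=cv2.imread('pics/top8.png',0)[170:235,318:385].astype(np.float32);b=cv2.imread('pics/top23.png',0)[170:235,318:385].astype(np.float32)
print(cv2.phaseCorrelate(a,b))
```

```text
((-0.14780775173848326, 0.0777334120908364), 0.6709429010013004)
```

View pics/t23b.png

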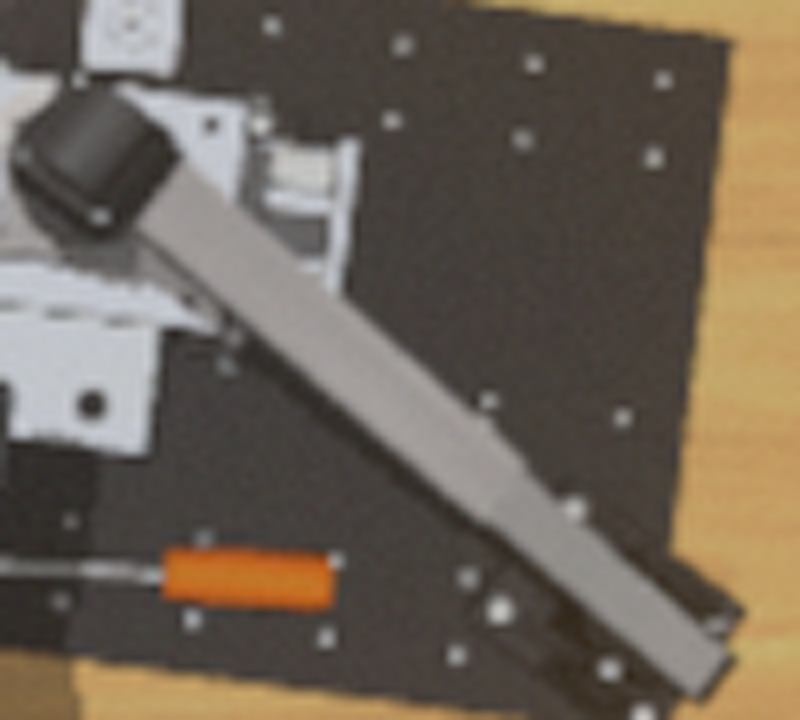

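View pics/top23.png

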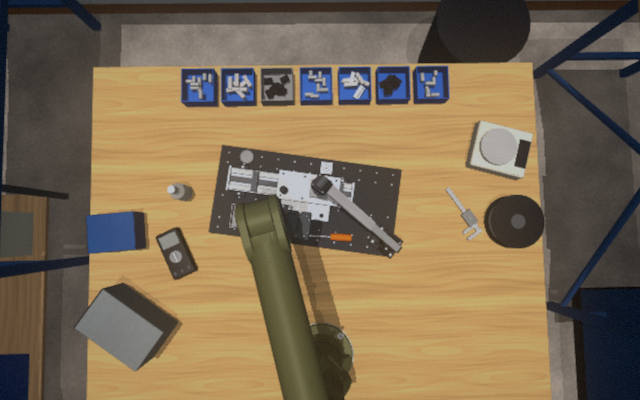

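```bash
python3 -c "
from h import *
st(); print(ctrl.close_job())"
```

```text
t 25.95 p [0.4702 0.1193 0.2964] rv [ 3.126 -0.239  0.007] f [-0.8 -0.1 -0.1] g 0.0499
q [ 0.79 -0.05 -1.05  1.72 -0.03  1.45 -1.98]
the job is handed in; nothing more can be done
None
```

I carried out all the steps in order and handed the job in at about 26 s of the 72 s allowed. `close_job` gives no verdict, so the results below come from my own readings.

- **Boom:** I squeezed the button with the pads flat on the tube and pulled about 46.5 mm along the boom. It then locked, with 14 N of pull giving no more travel. The button shows as a small bump at the same spot in the top view, and the tube had not moved in the last picture.
- **Plunger:** I lifted the handle about 20 mm and turned it about 1.15 rad. It came down firmly in the holding notch, and the side view showed it staying up after release.
- **Carriage:** I moved it by the knob until it met the end stop, about 121.5 mm. I saw no sign of the gearmotor touching the camera, which was already raised, but that contact force has no reading of its own.
- **Pin home:** I turned the handle back to within about 0.01 rad, guided it down and released it. Its lower edge in the side view matches the starting picture to about 0.3 px, and roughly 4 px would be a 16 mm lift.
- **Left as found:** The bystanders in sight in the last top view look unmoved, and the arm was clear of everything at hand-in. The arm hid most of the pocket tray in that view.

The two cameras disagreed by about 1 px, or 2–4 mm. I allowed for this in each grasp, and no grasp had to be repeated. A 5 N upward force appeared briefly during the carriage move. It went away without an identified cause, and I saw no sign of contact.

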